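# Spot the second screw hole of a hook bracket with an automatic centre punch

## Robot

A 6-joint arm with a two-finger parallel gripper is mounted at the origin on the work surface. World frame = base frame: x ahead of the robot, y to its left, z up, the work surface at z = 0. Lengths are in m, angles in rad, forces in N, time in s.
With the tool pointing down it reaches from about 0.35 to 0.85 m from the base axis. Payload 8.1 kg.
Tool frame: the origin (TCP) lies midway between the tips of the shut fingers; the grasp point (between the pads) lies 19 mm behind it; y points along the fingers, z is the direction in which the jaws open and shut, and the axes are right-handed (so a half turn about y gives the same grasp; the last joint's range is limited). The gripper opens to 85 mm and grips with 20 to 120 N. Pads are 22 mm wide; open, the fingers measure 114 mm over their backs; the gripper's body (76 mm by 85 mm) begins 54 mm behind the grasp point. The pads swing forward as they close: fully open they stand 13 mm farther back than shut.
Start: joints at [1.181, 0.13, 1.488, -0, 1.523, -0.085], TCP at [0.18, 0.572, 0.231] pointing down, gripper open.
Joint ranges: [-2.96, 2.96], [-0.89, 2.26], [0.02, 2.5], [-1.34, 4.48], [0, 2.73], [-2.66, 2.66]. Speed limits (rad/s): [2.39, 2.39, 2.79, 3.14, 3.14, 3.14].

## Interface

Orientations are given as a unit quaternion [x, y, z, w].
In Python, from station import read_state, read_camera, finish_job gives the robot as it stands.
- The arm moves only by the tool jog_arm, never from a script. Its argument "commands" is a list of rows, each an object of numbers: "x", "y", "z": the shift along the tool's x, y, z in mm; "yaw": the turn about the tool's y in rad. In form: [{"x": .., "y": .., "z": .., "yaw": ..}, ...]. A call has exactly 8 rows; each row shifts and turns the commanded pose from where the row before left it, along the tool's axes as they then stand; what a row does not reach is not made up. A row lasts 1/10 s, in which the tool goes at most 50 mm and 8.59 degrees, less where a joint would pass 70% of its speed; a pose out of reach is approached as far as the arm can. A call is refused whole if a number of a shift passes 50 or a number of a turn 0.15, either way. A call with a gripper value outside its range is refused whole. "hand" is the opening, from -1 (shut) to 1 (fully open), set as the call begins (left out, the last holds). The fingers move at their own pace and stop on an object; "force" is the grip in N (left out, the last holds). Time passes only in rows, so rows that do not move let the fingers close, or fill a call up. It gives the time, the measured TCP pose, the force and the opening at its end, in the units of the state.
- read_state(): the state, without advancing time (a new reading comes with each control period).
- read_camera(name): name is "scene" or "top" or "wrist"; returns a dict with "color" (480x640x3 uint8, blue, green, red), "fx", "fy", "cx", "cy" (pixels), "extrinsics" (4x4, takes a point from camera to world coordinates). Camera axes: x right, y down, z forward; pixel columns grow to the right and rows downward; lengths in m; the calibration is good to about 2 mm. A picture is of the moment at which its call begins. There is no depth.
- finish_job(): hands the job in, once; it reports no verdict.
The state is a dict: "time": time; "joint_positions": joint angles; "joint_velocities": joint speeds; "joint_efforts": joint torques, N m; "tcp_pos": TCP position; "ee_rot": TCP orientation; "wrist_force": force on the tool from outside, world axes, zero at the start; "moment": the same for the moment, N m; "opening": opening from 0.0 (shut) to 1.0 (fully open).
Only numpy, scipy, OpenCV 4.12 (cv2) and the standard library are available. Lean on these libraries where they do the work, as an engineer would, in place of code of your own. Each camera call takes 0.05 s, during which the arm holds its last target.

## Task

The hook bracket on the white board still needs its second screw. Take the brass automatic centre punch from the wooden block, set its point down through the bracket's open hole onto the board, and press it gently straight down until its spring snaps, stopping as soon as it does, so the drill spot is marked. Then put the punch back in its hole in the block, point down, and leave everything else as it is.

Things in the scene. Friction and masses are not known exactly. Their poses are not given: they have to be found in the camera images.
- punch_grip (a point): Automatic centre punch, loose, 0.15 kg, upright, point down in one of the block's 3 holes: eight-sided brass barrel, 14 mm across flats, 76 mm long, under a dark round cap 16.4 mm wide, 19 mm high. This point is on the axis, z up along it, 50 mm above the barrel's lower end, 45 mm below the cap's top. Grip firmly (60 N or more) here, fingers closing across the row of holes, on two flats.
- punch_nose (a point): Middle of the barrel's lower end (12 mm wide there), 50 mm below punch_grip; 36 mm above the table while in the block. A steel point 5 mm in diameter, its last 4 mm tapering to 2 mm, stands out below it. It has been reground and reset, so it stands out anything from 20 to 30 mm: find the board by feel.
- punch_trip (a joint): State of the punch's hidden trip (m): 0 when cocked, it jumps to 2.7 mm when the spring snaps. Pressing, the point gives from about 3 N, the force climbs 2.2 N per mm to 13 to 14 N, then it snaps and the force drops by 3 to 6 N at once. Some 2 to 3 mm further down is a hard stop, where the force shoots up: stay under 25 N. It cocks itself again when lifted off.
- drill_spot (a point): Pencil cross on the board's top face (23 mm above the table), at the middle of the bracket's open hole: where the punch has to mark. The hole, 8 mm in diameter, goes straight through the 5 mm thick bracket.
- board: White plastic board, 110 x 240 x 20 mm, on a 3 mm black rubber mat (140 x 270 mm); fixed. Origin in the middle of the mat's underside, on the table; y along its length. Top face 23 mm above the table.
- bracket: Stainless hook bracket on the board, fixed: flat plate 36 x 130 x 5 mm, long along its y, two 8 mm holes 45 mm either side of the middle, between them a bent-rod hook rising to 37 mm above the board. Origin in the middle of the plate's underside, 23 mm above the table. Do not press the punch on the plate itself: not over 12 N.
- screw: Dark cross-slotted pan-head screw already in the bracket's other hole, head 14 mm in diameter and standing 3.5 mm above the plate; fixed. Origin at the middle of that hole, on the board's top face.
- block: Wooden tool block, 70 x 170 x 56 mm, fixed. Origin in the middle of its underside, on the table. Three upright holes in a row along its y, at -50, 0 and 50 mm: 18 mm in diameter, 20 mm deep; from the floor of each (36 mm above the table) a 9 mm square bore goes on down for the tool's point. The tools rest on that floor with the lower end of their handles.
- nail_set: Plain steel nail set, a bystander, standing in another hole of the block: 13 mm in diameter, 62 mm above its shoulder. Origin on its axis at the shoulder, 36 mm above the table.
- scriber: Scriber with a red plastic handle, a bystander, standing in the third hole of the block: handle 15 mm in diameter, 64 mm long. Origin on its axis at the lower end of the handle, 36 mm above the table.
- big_mould: White slotted cheese mould full of fresh cheese, a bystander: 110 mm across, 85 mm high. Origin in the middle of its underside.
- small_mould: Small white slotted cheese mould with fresh cheese, a bystander: 74 mm across, 55 mm high. Origin in the middle of its underside.
- screwdriver: Screwdriver with a green handle lying on the table, a bystander: 200 mm long, 26 mm thick. Origin under its middle, x towards its tip.
- screw_dish: Round metal dish with screws in it, a bystander: 76 mm across, 22 mm high. Origin in the middle of its underside.
- square: Try square lying on the table, a bystander: steel blade 160 x 28 mm, dark wooden stock 110 mm long, 12 mm thick. Origin on the table near the middle of the blade, x along the blade.
- spare_bracket: Another, loose hook bracket like the one on the board, lying on the table, a bystander: 36 x 130 mm, 37 mm high. Origin in the middle of the plate's underside.

How it is judged:
By the outcome, as a careful person would: the job done as asked, in the order asked, and still so for the second after the job is handed in, with the robot touching nothing.
It also fails if it takes over 61 s, if anything falls off the work surface, if the arm or the gripper's body presses on something with over 40 N, if the wrist force passes 120 N, or if a joint passes its speed limit or range.

## Working session

There is one attempt and no reset: what is moved stays moved. The work goes in short steps, Python scripts to look and compute and a tool call to move; the robot and the scene stay as the last step left them, time stands still between calls to the robot, and variables do not carry over. Pictures are saved under pics/ and viewed, and the job is handed in when it is done.

Besides the shell and the picture viewer there is one more tool, called in YAML: its name, and indented under it one key for each argument. jog_arm: Moves the arm, as the interface text tells. Its arguments: {"type":"object","properties":{"commands":{"type":"array","items":{"type":"object","properties":{"x":{"type":"number"},"y":{"type":"number"},"z":{"type":"number"},"yaw":{"type":"number"}}}},"hand":{"type":"number"},"force":{"type":"number"}},"required":["commands"]}

```bash
mkdir -p pics; ls; python3 - <<'E'
from station import *
import cv2
s=read_state();print(s)
for n in ("scene","top","wrist"):
    c=read_camera(n);cv2.imwrite(f"pics/{n}0.png",c["color"]);print(n,c["fx"],c["fy"],c["cx"],c["cy"],c["extrinsics"])
E
```

```text
pics
{'time': 0.0, 'joint_positions': array([ 1.18060400e+00,  1.31187624e-01,  1.48927021e+00, -2.29844069e-05,
        1.52301793e+00, -8.53884731e-02]), 'joint_velocities': array([-0.00167846,  0.00017484, -0.00022578, -0.00039797, -0.00017509,
        0.00017218]), 'joint_efforts': array([-1.24155260e-03, -5.69402719e+01, -5.00550377e+01, -3.40100387e-04,
        1.51835504e-02, -3.52977487e-06]), 'tcp_pos': array([0.17983199, 0.57183487, 0.23023362]), 'ee_rot': array([ 0.69955962, -0.10749626,  0.10719838, -0.6982617 ]), 'wrist_force': array([ 0.18767624, -0.63557091, -0.10302561]), 'moment': array([-0.02510619, -0.019545  , -0.00156076]), 'opening': 1.0007805724807655}
scene 510.0462241009639 510.0462241009639 314.94674974601776 236.24594403076225 [[-0.00464959  0.60204426 -0.79844918  1.34348186]
 [ 0.99990078 -0.00781838 -0.01171789  0.06209764]
 [-0.01329726 -0.79842444 -0.60194817  0.68870895]
 [ 0.          0.          0.          1.        ]]
top 440.534679068186 440.534679068186 310.95752899565554 232.467511464027 [[-0.01342354 -0.99255249  0.12107588  0.41459108]
 [-0.99967298  0.01068585 -0.02323237  0.07702309]
 [ 0.02176555 -0.12134815 -0.99237135  1.10451121]
 [ 0.          0.          0.          1.        ]]
wrist 405.94207190667504 405.94207190667504 323.89118652573467 240.3526741820762 [[ 0.30176658  0.90607917  0.29657625  0.10373183]
 [ 0.95338115 -0.28642164 -0.09501063  0.59586325]
 [-0.0011413   0.31142124 -0.95027128  0.37395193]
 [ 0.          0.          0.          1.        ]]
```

View pics/scene0.png

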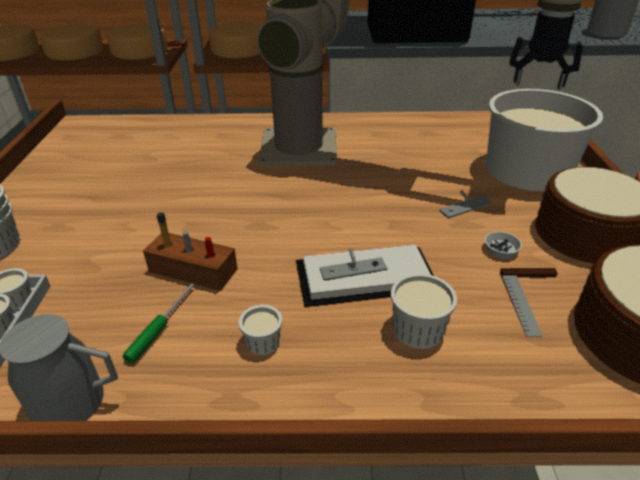

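View pics/top0.png

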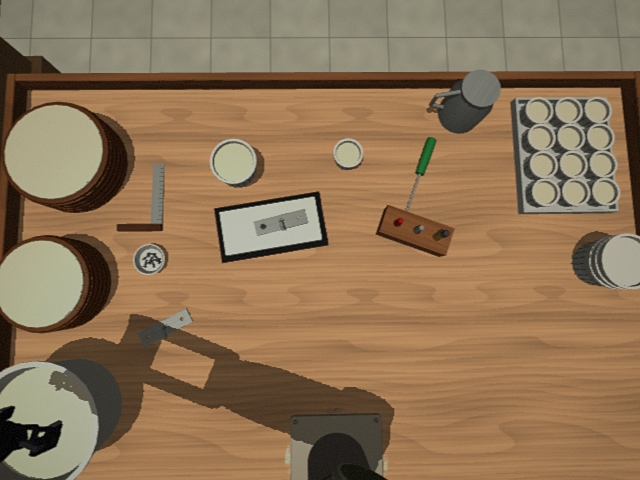

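View pics/wrist0.png

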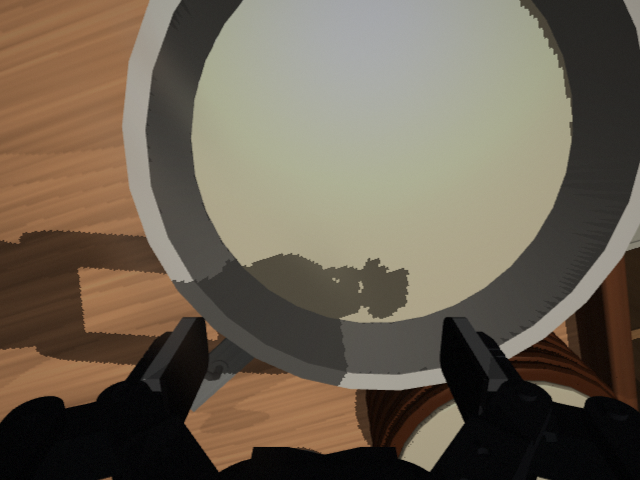

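```bash
cat > h.py <<'E'
import numpy as np, cv2
from station import *
def ray(c,u,v):
    E=c["extrinsics"];d=E[:3,:3]@np.array([(u-c["cx"])/c["fx"],(v-c["cy"])/c["fy"],1]);return E[:3,3],d/np.linalg.norm(d)
def onz(c,u,v,z):
    o,d=ray(c,u,v);return o+d*(z-o[2])/d[2]
def proj(c,p):
    E=c["extrinsics"];q=E[:3,:3].T@(np.asarray(p)-E[:3,3]);return c["fx"]*q[0]/q[2]+c["cx"],c["fy"]*q[1]/q[2]+c["cy"]
def tri(c1,p1,c2,p2):
    o1,d1=ray(c1,*p1);o2,d2=ray(c2,*p2)
    t=np.linalg.lstsq(np.c_[d1,-d2],o2-o1,rcond=None)[0]
    a=o1+d1*t[0];b=o2+d2*t[1];return (a+b)/2,np.linalg.norm(a-b)
def crop(img,x0,y0,w,h,s,name):
    cv2.imwrite(name,cv2.resize(img[y0:y0+h,x0:x0+w],None,fx=s,fy=s,interpolation=cv2.INTER_CUBIC))
E
python3 - <<'E'
from h import *
import pickle
t=read_camera("top");s=read_camera("scene");pickle.dump((t,s),open("c0.pkl","wb"))
a=cv2.resize(t["color"][195:265,370:470],None,fx=7,fy=7,interpolation=cv2.INTER_CUBIC);cv2.imwrite("pics/tb.png",a)
crop(t["color"],210,185,125,80,6,"pics/tbo.png")
crop(s["color"],140,205,100,85,7,"pics/sb.png")
crop(s["color"],295,240,140,70,5,"pics/sbo.png")
E
```

```text
(no output)
```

View pics/tb.png

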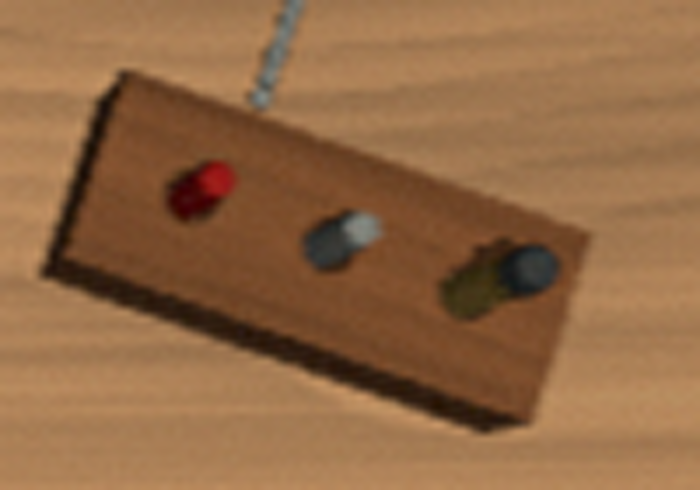

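View pics/tbo.png

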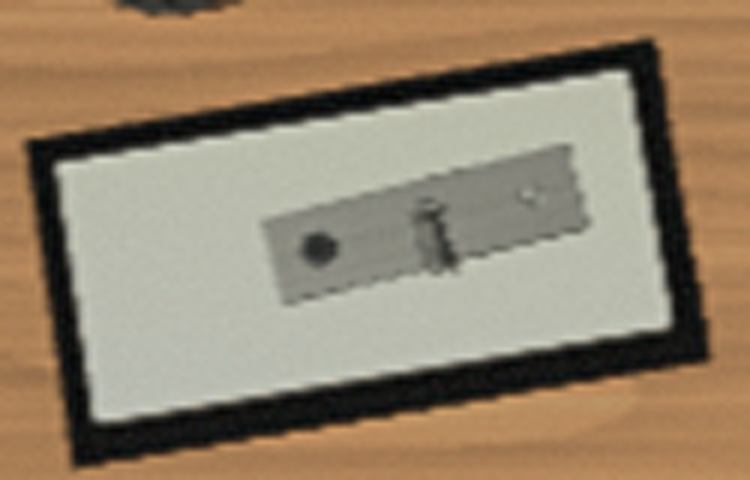

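View pics/sb.png

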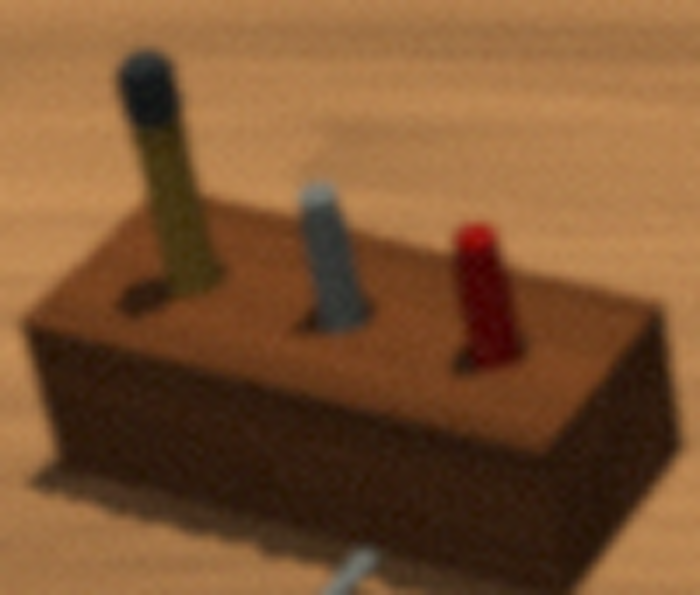

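View pics/sbo.png

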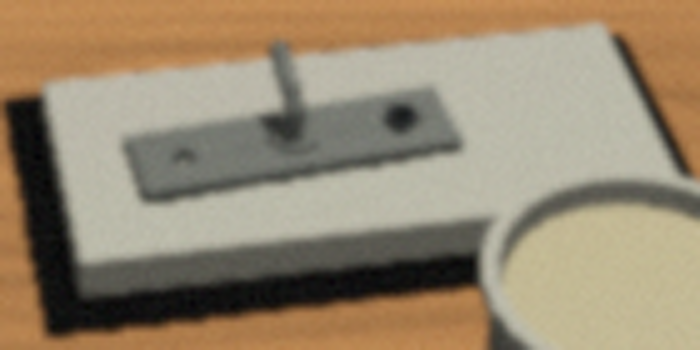

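Top view: the punch's cap is at (445,233), the block's top corners are at about (387,205), (454,228), (446,255) and (379,232). The open hole is at (298.5,217) and the screw at (263,226).

```bash
python3 - <<'E'
from h import *
import pickle
t,s=pickle.load(open("c0.pkl","rb"))
T=lambda u,v:(370+u/7-.43,195+v/7-.43)
co=[onz(t,*T(*p),.056)[:3] for p in [(125,72),(590,235),(530,423),(65,258)]]
print(co,[np.linalg.norm(co[i]-co[i-1]) for i in range(4)],np.mean(co,0))
e=(co[1]+co[2]-co[0]-co[3]);e/=np.linalg.norm(e);print("row dir",e,np.degrees(np.arctan2(e[1],e[0])))
S=lambda u,v:(140+u/7-.43,205+v/7-.43)
cc=np.array([onz(s,*S(*p),.056) for p in [(25,320),(205,197),(660,303),(545,450)]]);print("scene corners",cc,cc.mean(0))
print("cap top",onz(t,*T(532,265),.131))
print(tri(t,T(532,265),s,S(145,62)))
print("nail", onz(t,*T(363,230),.098),"scr",onz(t,*T(217,180),.1))
B=lambda u,v:(210+u/6-.42,185+v/6-.42)
h=onz(t,*B(531,195),.025);w=onz(t,*B(319,247),.0315);print("hole",h,"screw",w,np.linalg.norm(h-w))
C=lambda u,v:(295+u/5-.4,240+v/5-.4)
h=onz(s,*C(183,156),.025);w=onz(s,*C(400,117),.0315);print("hole",h,"screw",w,np.linalg.norm(h-w))
pc=np.array([onz(t,*B(*p),.028) for p in [(263,220),(570,147),(588,228),(286,304)]]);print(pc.mean(0),[np.linalg.norm(pc[i]-pc[i-1]) for i in range(4)])
E
```

```text
[array([ 0.60800371, -0.13399546,  0.056     ]), array([ 0.54933459, -0.29332667,  0.056     ]), array([ 0.48458644, -0.26915808,  0.056     ]), array([ 0.54327924, -0.11103293,  0.056     ])] [np.float64(0.0686770323295527), np.float64(0.16978957632689104), np.float64(0.06911181668553137), np.float64(0.16866654885361557)] [ 0.54630099 -0.20187829  0.056     ]
row dir [-0.34675695 -0.93795502  0.        ] -110.28908336217648
scene corners [[ 0.54646033 -0.29411236  0.056     ]
 [ 0.48797322 -0.25613376  0.056     ]
 [ 0.54082605 -0.11283461  0.056     ]
 [ 0.60512033 -0.13575018  0.056     ]] [ 0.54509498 -0.19970772  0.056     ]
cap top [ 0.53020745 -0.24760878  0.131     ]
(array([ 0.53005142, -0.24763336,  0.13351186]), np.float64(0.0016508035212539631))
nail [ 0.54640551 -0.20284756  0.098     ] scr [ 0.56333614 -0.15444673  0.1       ]
hole [0.58505757 0.08315494 0.025     ] screw [0.56338736 0.16996819 0.0315    ] 0.08971280877051524
hole [0.57730618 0.08192967 0.025     ] screw [0.56200789 0.16883508 0.0315    ] 0.08848071876936109
[0.57271763 0.12590547 0.028     ] [np.float64(0.036081346793031224), np.float64(0.1296900111340179), np.float64(0.0345829974716374), np.float64(0.12752243924266457)]
```

```bash
cat >> h.py <<'E'
from scipy.spatial.transform import Rotation as Ro
def to(goal,zdir=None,half=False):
    s=read_state();R=Ro.from_quat(s["ee_rot"]).as_matrix()
    d=np.asarray(goal)-s["tcp_pos"];print("t",s["time"],"tcp",s["tcp_pos"],"world d",d*1000,"tool d",R.T@d*1000,"W",s["wrist_force"],"op",s["opening"])
    print("tool x",R[:,0],"y",R[:,1],"z",R[:,2])
    if zdir is not None:
        z=np.array([*zdir,0]);z/=np.linalg.norm(z);z=R.T@z;print("yaw",np.arctan2(z[0],z[2]))
E
python3 - <<'E'
from h import *
to([.5298,-.248,.2],(.938,-.347))
to([.5298,-.248,.2],(-.938,.347))
E
```

```text
t 0.25 tcp [0.17996335 0.57212161 0.23077488] world d [ 349.83665079 -820.12161497  -30.77487643] tool d [ 579.82739511   31.32730822 -677.31161974] W [-0.4683848  -0.27170576 -0.02313034] op 0.9974734536553047
tool x [ 9.53910018e-01 -3.00092775e-01 -6.94746303e-05] y [-3.28878221e-04 -8.13900387e-04 -9.99999615e-01] z [ 3.00092603e-01  9.53909673e-01 -8.75081711e-04]
yaw 1.6203301121623677
t 0.25 tcp [0.17996335 0.57212161 0.23077488] world d [ 349.83665079 -820.12161497  -30.77487643] tool d [ 579.82739511   31.32730822 -677.31161974] W [-0.4683848  -0.27170576 -0.02313034] op 0.9974734536553047
tool x [ 9.53910018e-01 -3.00092775e-01 -6.94746303e-05] y [-3.28878221e-04 -8.13900387e-04 -9.99999615e-01] z [ 3.00092603e-01  9.53909673e-01 -8.75081711e-04]
yaw -1.5212625414274255
```

jog_arm:
  commands:
    - {"y": -40}
    - {"x": 48, "yaw": 0.08}
    - {"x": 48, "yaw": 0.08}
    - {"x": 48, "yaw": 0.08}
    - {"x": 48, "yaw": 0.08}
    - {"x": 48, "yaw": 0.08}
    - {"x": 48, "yaw": 0.08}
    - {"x": 48, "yaw": 0.08}
  hand: 1
  force: 80

```text
invalid input at $.commands[0]: expected keys x, y, z, yaw
```

jog_arm:
  commands:
    - {"x": 48, "yaw": 0.08}
    - {"x": 48, "yaw": 0.08}
    - {"x": 48, "yaw": 0.08}
    - {"x": 48, "yaw": 0.08}
    - {"x": 48, "yaw": 0.08}
    - {"x": 48, "yaw": 0.08}
    - {"y": 30}
    - {"y": 0}

```text
invalid input at $.commands[0]: expected keys x, y, z, yaw
```

```bash
python3 - <<'E'
from h import *
import pickle
to([.5298,-.248,.2],(.938,-.347))
w=read_camera("wrist");cv2.imwrite("pics/w1.png",w["color"]);pickle.dump(w,open("w1.pkl","wb"));print(w["extrinsics"])
E
```

```text
t 0.25 tcp [0.17996335 0.57212161 0.23077488] world d [ 349.83665079 -820.12161497  -30.77487643] tool d [ 579.82739511   31.32730822 -677.31161974] W [-0.4683848  -0.27170576 -0.02313034] op 0.9974734536553047
tool x [ 9.53910018e-01 -3.00092775e-01 -6.94746303e-05] y [-3.28878221e-04 -8.13900387e-04 -9.99999615e-01] z [ 3.00092603e-01  9.53909673e-01 -8.75081711e-04]
yaw 1.6203301121623677
[[ 3.01767830e-01  9.05984866e-01  2.96862929e-01  1.03781711e-01]
 [ 9.53381378e-01 -2.86649928e-01 -9.43173771e-02  5.95984752e-01]
 [-3.54379200e-04  3.11485538e-01 -9.50250827e-01  3.74393209e-01]
 [ 0.00000000e+00  0.00000000e+00  0.00000000e+00  1.00000000e+00]]
```

View pics/w1.png

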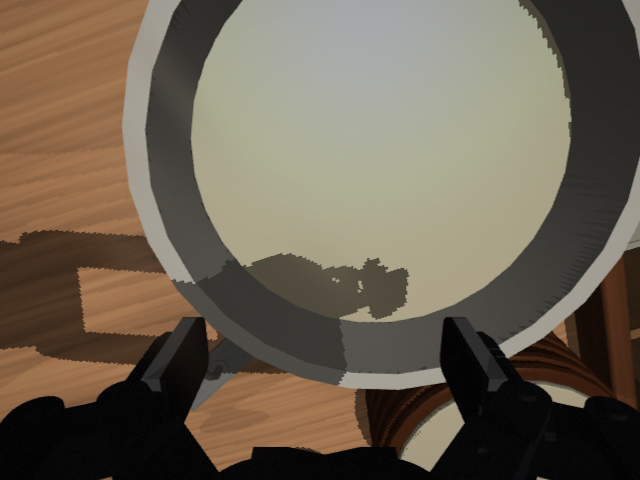

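The call was refused because every row needs all four keys. The arm has not moved.

jog_arm:
  commands:
    - {"x": 0, "y": -40, "z": 0, "yaw": 0}
    - {"x": 48, "y": 0, "z": 0, "yaw": 0.08}
    - {"x": 48, "y": 0, "z": 0, "yaw": 0.08}
    - {"x": 48, "y": 0, "z": 0, "yaw": 0.08}
    - {"x": 48, "y": 0, "z": 0, "yaw": 0.08}
    - {"x": 48, "y": 0, "z": 0, "yaw": 0.08}
    - {"x": 48, "y": 0, "z": 0, "yaw": 0.08}
    - {"x": 48, "y": 0, "z": 0, "yaw": 0.08}
  hand: 1
  force: 80

```text
time: 1.1
tcp_pos: [0.4652, 0.3991, 0.2711]
ee_rot: [-0.642, 0.297, -0.297, 0.642]
wrist_force: [0.9, 0.4, 0.5]
opening: 1.002
```

jog_arm:
  commands:
    - {"x": 48, "y": 0, "z": 0, "yaw": 0.08}
    - {"x": 48, "y": 0, "z": 0, "yaw": 0.08}
    - {"x": 48, "y": 0, "z": 0, "yaw": 0.08}
    - {"x": 48, "y": 0, "z": 0, "yaw": 0.08}
    - {"x": 48, "y": 0, "z": 0, "yaw": 0.08}
    - {"x": 48, "y": 0, "z": 0, "yaw": 0.08}
    - {"x": 0, "y": 30, "z": 0, "yaw": 0}
    - {"x": 0, "y": 0, "z": 0, "yaw": 0}

```text
time: 1.9
tcp_pos: [0.6004, 0.1489, 0.2369]
ee_rot: [0.554, -0.443, 0.44, -0.551]
wrist_force: [0.1, -0.3, -1.5]
opening: 1.001
```

```bash
python3 - <<'E'
from h import *
import pickle
to([.5298,-.248,.2],(.938,-.347))
w=read_camera("wrist");cv2.imwrite("pics/w2.png",w["color"]);pickle.dump(w,open("w1.pkl","wb"));print(w["extrinsics"])
E
```

```text
t 1.9 tcp [0.60040556 0.14891531 0.23689945] world d [ -70.60555881 -396.91530969  -36.89945374] tool d [ 371.47048275   37.7332022  -156.44284448] W [ 0.05765578 -0.2550417  -1.52325542] op 1.0010556775480401
tool x [ 2.21304428e-01 -9.75204588e-01 -6.00939253e-04] y [-6.71639273e-03 -9.07955118e-04 -9.99977033e-01] z [ 0.97518164  0.22130338 -0.00675079]
yaw 0.5774871061428541
[[ 0.97555593  0.21102878  0.06129831  0.58399986]
 [ 0.21961974 -0.92662249 -0.30518506  0.22702313]
 [-0.00760244  0.31118742 -0.95031815  0.38057211]
 [ 0.          0.          0.          1.        ]]
```

View pics/w2.png

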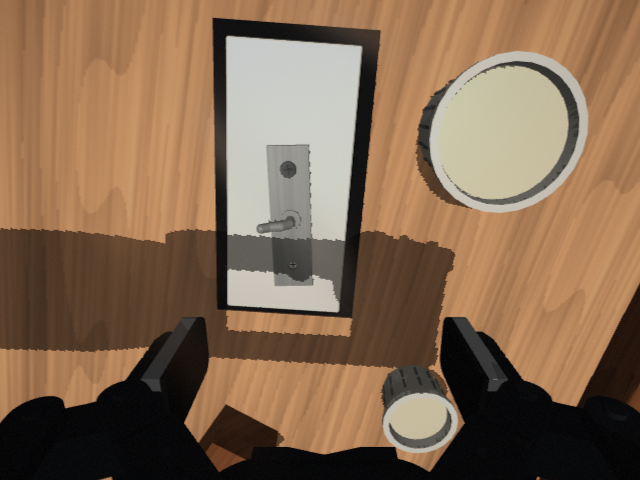

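Wrist view: the screw is at (288,169) and the open hole with its pencil cross is at (292,265).

```bash
python3 - <<'E'
from h import *
import pickle
w=pickle.load(open("w1.pkl","rb"))
h=onz(w,292.5,265,.023);k=onz(w,288,169,.0315);print(h,k,np.linalg.norm((h-k)[:2]))
crop(w["color"],250,130,100,170,3.5,"pics/w2c.png")
E
```

```text
[0.58348981 0.08165302 0.023     ] [0.56243442 0.17081197 0.0315    ] 0.09161139014115124
```

View pics/w2c.png

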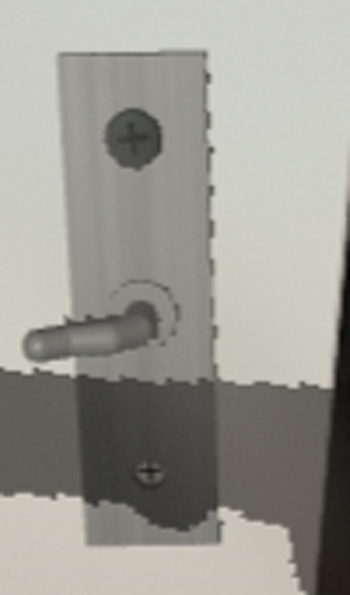

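jog_arm:
  commands:
    - {"x": 46, "y": 0, "z": 0, "yaw": 0.08}
    - {"x": 46, "y": 0, "z": 0, "yaw": 0.08}
    - {"x": 46, "y": 0, "z": -3, "yaw": 0.08}
    - {"x": 46, "y": 0, "z": -5, "yaw": 0.08}
    - {"x": 46, "y": 0, "z": -5, "yaw": 0.08}
    - {"x": 40, "y": 0, "z": -5, "yaw": 0.08}
    - {"x": 30, "y": 0, "z": -5, "yaw": 0.08}
    - {"x": 0, "y": 0, "z": 0, "yaw": 0}

```text
time: 2.75
tcp_pos: [0.5793, -0.1454, 0.2429]
ee_rot: [0.409, -0.576, 0.578, -0.409]
wrist_force: [0.0, 0.6, 0.4]
opening: 0.996
```

```bash
python3 - <<'E'
from h import *
import pickle
to([.5298,-.248,.2],(.938,-.347))
w=read_camera("wrist");cv2.imwrite("pics/w3.png",w["color"]);pickle.dump(w,open("w3.pkl","wb"))
E
```

```text
t 2.75 tcp [ 0.57928143 -0.14541163  0.24289119] world d [ -49.48142914 -102.58836568  -42.89119433] tool d [113.14846205  42.99623244 -12.69601054] W [0.04408525 0.6441524  0.4000974 ] op 0.9955635450909817
tool x [-0.33177063 -0.94335948  0.00106619] y [ 8.09657812e-04 -1.41495710e-03 -9.99998671e-01] z [ 0.94335974 -0.33176932  0.00123324]
yaw 0.016143564422209454
```

View pics/w3.png

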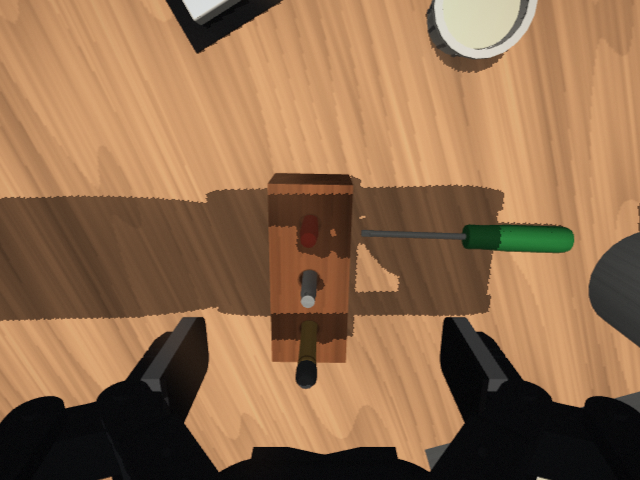

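Wrist view: the cap top is at (306,380), the nail set at (308,301) and the scriber beyond at (309,238). The row is nearly aligned with the image column.

```bash
python3 - <<'E'
from h import *
import pickle
w=pickle.load(open("w3.pkl","rb"))
crop(w["color"],260,165,100,230,2.6,"pics/w3c.png")
print("cap",onz(w,306,378,.131),"nail",onz(w,308,301,.098),"scr",onz(w,308.5,239,.100))
P=[onz(w,*p,.056) for p in [(269,184),(352,184),(346,362),(273,361)]]
print(np.mean(P,0),[np.linalg.norm(P[i]-P[i-1]) for i in range(4)],P)
e=(P[0]+P[1]-P[2]-P[3]);print(e/np.linalg.norm(e), (np.mean(P,0)-.05*e/np.linalg.norm(e)))
E
```

```text
cap [ 0.52947904 -0.2467408   0.131     ] nail [ 0.54593667 -0.2027226   0.098     ] scr [ 0.5642885  -0.15408385  0.1       ]
[ 0.54613007 -0.20271548  0.056     ] [np.float64(0.16940097042344313), np.float64(0.06802323286795614), np.float64(0.17048582078921948), np.float64(0.06939969073120827)] [array([ 0.54366308, -0.11172584,  0.056     ]), array([ 0.60779377, -0.13440656,  0.056     ]), array([ 0.54905725, -0.29445479,  0.056     ]), array([ 0.48400619, -0.27027471,  0.056     ])]
[0.34833479 0.93737019 0.        ] [ 0.52871333 -0.24958399  0.056     ]
```

View pics/w3c.png

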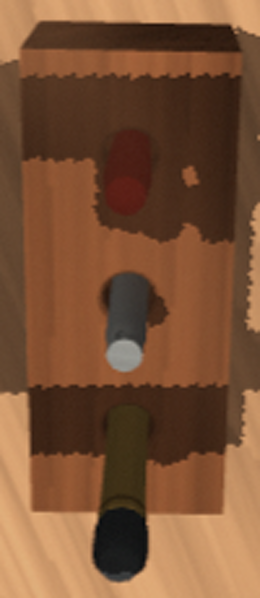

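jog_arm:
  commands:
    - {"x": 40, "y": 0, "z": -4, "yaw": 0.016}
    - {"x": 40, "y": 0, "z": -4, "yaw": 0}
    - {"x": 33.5, "y": 0, "z": -5, "yaw": 0}
    - {"x": 0, "y": 0, "z": 0, "yaw": 0}
    - {"x": 0, "y": 30, "z": 0, "yaw": 0}
    - {"x": 0, "y": 40, "z": 0, "yaw": 0}
    - {"x": 0, "y": 30, "z": 0, "yaw": 0}
    - {"x": 0, "y": 0, "z": 0, "yaw": 0}

```text
time: 3.6
tcp_pos: [0.5275, -0.2416, 0.1364]
ee_rot: [-0.407, 0.582, -0.576, 0.405]
wrist_force: [-0.2, 1.0, -1.3]
opening: 0.997
```

```bash
python3 - <<'E'
from h import *
to([.5293,-.248,.067],(.937,-.348))
w=read_camera("wrist");cv2.imwrite("pics/w4.png",w["color"])
E
```

```text
t 3.6 tcp [ 0.52752879 -0.24163591  0.13642804] world d [  1.7712081   -6.36408702 -69.42804416] tool d [ 5.53627375 69.38094894  4.41878885] W [-0.18285565  1.01565813 -1.26155498] op 0.9966751335570377
tool x [-0.33973616 -0.94051822 -0.00219619] y [-0.00726076  0.00495775 -0.99996135] z [ 0.94049275 -0.33970708 -0.0085132 ]
yaw 0.008972162613424817
```

View pics/w4.png

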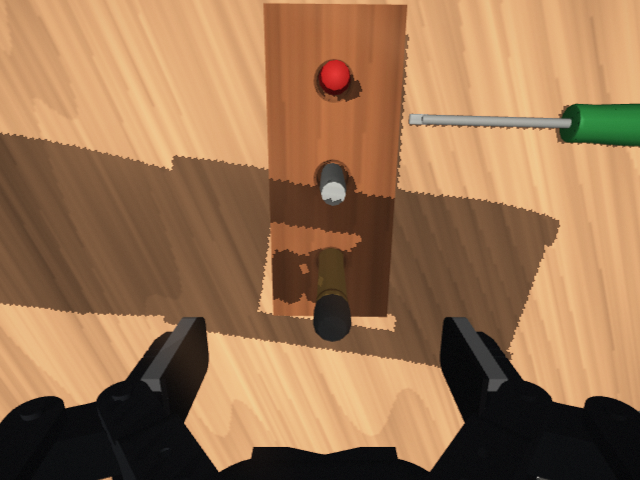

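jog_arm:
  commands:
    - {"x": 0, "y": 0, "z": 0, "yaw": 0}
    - {"x": 0, "y": 0, "z": 0, "yaw": 0}
    - {"x": 0, "y": 0, "z": 0, "yaw": 0}
    - {"x": 0, "y": 0, "z": 0, "yaw": 0}
    - {"x": 0, "y": 0, "z": 0, "yaw": 0}
    - {"x": 0, "y": 0, "z": 0, "yaw": 0}
    - {"x": 0, "y": 0, "z": 0, "yaw": 0}
    - {"x": 0, "y": 0, "z": 0, "yaw": 0}

```text
time: 4.45
tcp_pos: [0.5292, -0.2456, 0.1412]
ee_rot: [-0.405, 0.58, -0.579, 0.405]
wrist_force: [0.4, 0.2, -0.3]
opening: 1.001
```

```bash
python3 - <<'E'
from h import *
to([.5293,-.248,.067],(.937,-.348))
w=read_camera("wrist");cv2.imwrite("pics/w5.png",w["color"])
print(onz(w,332,308,.131),onz(w,334,190,.098),onz(w,335,74,.1))
E
```

```text
t 4.45 tcp [ 0.5292343  -0.24558669  0.14121003] world d [ 6.57002551e-02 -2.41331177e+00 -7.42100323e+01] tool d [ 2.24480186 74.20979595  0.90793023] W [ 0.40667757  0.1571513  -0.26753264] op 1.0009947885650046
tool x [-3.43021203e-01 -9.39327661e-01 -6.03613189e-06] y [-2.30819466e-04  9.07160578e-05 -9.99999969e-01] z [ 9.39327633e-01 -3.43021191e-01 -2.47932640e-04]
yaw 0.005477726124822038
[ 0.53245609 -0.2472831   0.131     ] [ 0.54873459 -0.20652367  0.098     ] [ 0.5659395  -0.15963486  0.1       ]
```

View pics/w5.png

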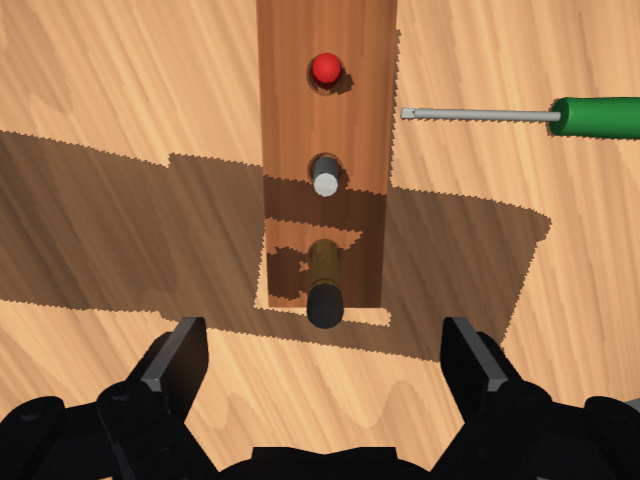

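jog_arm:
  commands:
    - {"x": 2.3, "y": 10, "z": 0.5, "yaw": 0.005}
    - {"x": 0, "y": 20, "z": 0, "yaw": 0}
    - {"x": 0, "y": 20, "z": 0, "yaw": 0}
    - {"x": 0, "y": 15, "z": 0, "yaw": 0}
    - {"x": 0, "y": 9, "z": 0, "yaw": 0}
    - {"x": 0, "y": 0, "z": 0, "yaw": 0}
    - {"x": 0, "y": 0, "z": 0, "yaw": 0}
    - {"x": 0, "y": 0, "z": 0, "yaw": 0}

```text
time: 5.3
tcp_pos: [0.5298, -0.2484, 0.0685]
ee_rot: [0.404, -0.58, 0.581, -0.404]
wrist_force: [0.5, 0.5, 1.2]
opening: 1.004
```

jog_arm:
  commands:
    - {"x": 0, "y": 0, "z": 0, "yaw": 0}
    - {"x": 0, "y": 0, "z": 0, "yaw": 0}
    - {"x": 0, "y": 0, "z": 0, "yaw": 0}
    - {"x": 0, "y": 0, "z": 0, "yaw": 0}
    - {"x": 0, "y": 0, "z": 0, "yaw": 0}
    - {"x": 0, "y": 0, "z": 0, "yaw": 0}
    - {"x": 0, "y": 0, "z": 0, "yaw": 0}
    - {"x": 0, "y": 0, "z": 0, "yaw": 0}

```text
time: 6.1
tcp_pos: [0.529, -0.2479, 0.0673]
ee_rot: [-0.404, 0.58, -0.58, 0.404]
wrist_force: [-0.0, -0.1, 0.3]
opening: 1.001
```

```bash
python3 - <<'E'
from h import *
to([.5293,-.248,.067],(.937,-.348))
w=read_camera("wrist");cv2.imwrite("pics/w6.png",w["color"])
E
```

```text
t 6.1 tcp [ 0.52901276 -0.24789265  0.06728051] world d [ 0.28724229 -0.10734995 -0.28051493] tool d [0.00081476 0.28050451 0.30665507] W [-0.04427097 -0.06433057  0.26922334] op 1.0013360133048308
tool x [-3.47589958e-01 -9.37646640e-01 -3.50330049e-06] y [-3.06571070e-05  1.51010012e-05 -9.99999999e-01] z [ 9.37646639e-01 -3.47589958e-01 -3.39944897e-05]
yaw 0.0006095227516865354
```

View pics/w6.png

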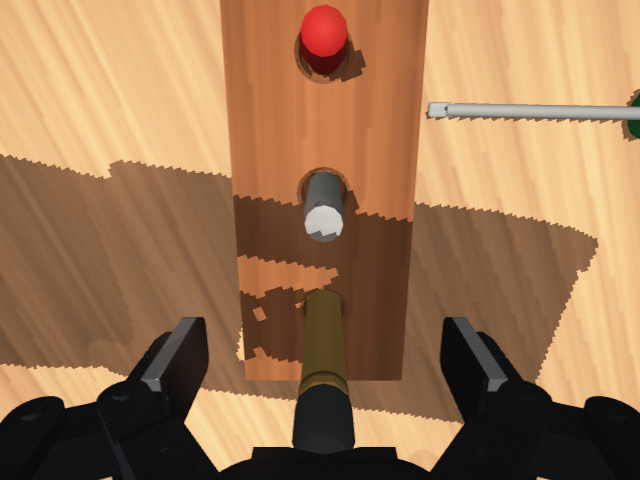

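jog_arm:
  commands:
    - {"x": 0, "y": 0, "z": 0, "yaw": 0}
    - {"x": 0, "y": 0, "z": 0, "yaw": 0}
    - {"x": 0, "y": 0, "z": 0, "yaw": 0}
    - {"x": 0, "y": 0, "z": 0, "yaw": 0}
    - {"x": 0, "y": 0, "z": 0, "yaw": 0}
    - {"x": 0, "y": 0, "z": 0, "yaw": 0}
    - {"x": 0, "y": 0, "z": 0, "yaw": 0}
    - {"x": 0, "y": 0, "z": 0, "yaw": 0}
  hand: -1
  force: 80

```text
time: 6.95
tcp_pos: [0.529, -0.2479, 0.0674]
ee_rot: [-0.404, 0.58, -0.58, 0.404]
wrist_force: [-2.1, 1.1, 3.1]
opening: 0.144
```

jog_arm:
  commands:
    - {"x": 0, "y": 0, "z": 0, "yaw": 0}
    - {"x": 0, "y": 0, "z": 0, "yaw": 0}
    - {"x": 0, "y": 0, "z": 0, "yaw": 0}
    - {"x": 0, "y": 0, "z": 0, "yaw": 0}
    - {"x": 0, "y": 0, "z": 0, "yaw": 0}
    - {"x": 0, "y": 0, "z": 0, "yaw": 0}
    - {"x": 0, "y": 0, "z": 0, "yaw": 0}
    - {"x": 0, "y": 0, "z": 0, "yaw": 0}

```text
time: 7.75
tcp_pos: [0.529, -0.2479, 0.0674]
ee_rot: [0.404, -0.58, 0.58, -0.404]
wrist_force: [-2.8, -0.1, 5.2]
opening: 0.15
```

```bash
python3 - <<'E'
from h import *
s=read_state();print(s["wrist_force"],s["moment"],s["opening"]*85)
to([.5293,-.248,.067],(.937,-.348))
w=read_camera("wrist");cv2.imwrite("pics/w7.png",w["color"])
E
```

```text
[-2.7782551  -0.06843131  5.1589852 ] [ 0.26260245  0.59668025 -0.00446633] 12.730277896454464
t 7.75 tcp [ 0.52903916 -0.2479014   0.06742743] world d [ 0.26084142 -0.09860234 -0.42742672] tool d [0.00178118 0.42743051 0.2788445 ] W [-2.7782551  -0.06843131  5.1589852 ] op 0.14976797525240546
tool x [-3.47538201e-01 -9.37665823e-01  5.26674595e-05] y [-5.88285814e-06 -5.39882549e-05 -9.99999999e-01] z [ 9.37665825e-01 -3.47538201e-01  1.32468260e-05]
yaw 0.0006647200654268797
```

View pics/w7.png

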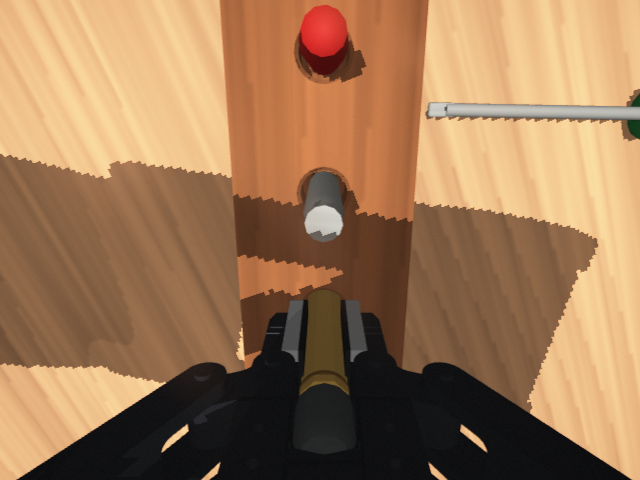

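jog_arm:
  commands:
    - {"x": 0, "y": -5, "z": 0, "yaw": 0}
    - {"x": 0, "y": -15, "z": 0, "yaw": 0}
    - {"x": 0, "y": -20, "z": 0, "yaw": 0}
    - {"x": 0, "y": -25, "z": 0, "yaw": 0}
    - {"x": 0, "y": -25, "z": 0, "yaw": 0}
    - {"x": 0, "y": -20, "z": 0, "yaw": 0}
    - {"x": 0, "y": 0, "z": 0, "yaw": 0}
    - {"x": 0, "y": 0, "z": 0, "yaw": 0}

```text
time: 8.6
tcp_pos: [0.5293, -0.2481, 0.1777]
ee_rot: [0.404, -0.58, 0.581, -0.404]
wrist_force: [0.3, -0.6, -1.6]
opening: 0.151
```

```bash
python3 - <<'E'
from h import *
to([.584,.0822,.160])
w=read_camera("wrist");cv2.imwrite("pics/w8.png",w["color"])
w=read_camera("scene");crop(w["color"],120,150,140,120,5,"pics/s8.png")
E
```

```text
t 8.6 tcp [ 0.5293305  -0.24806196  0.17774841] world d [ 54.66949985 330.26195947 -17.74841156] tool d [-328.67323255   17.59442695  -63.569368  ] W [ 0.28898379 -0.56108822 -1.58808809] op 0.15124222831659606
tool x [-3.47618745e-01 -9.37635946e-01  2.03111662e-04] y [ 1.21622943e-03 -6.67525194e-04 -9.99999038e-01] z [ 0.93763518 -0.34761816  0.00137242]
```

View pics/w8.png

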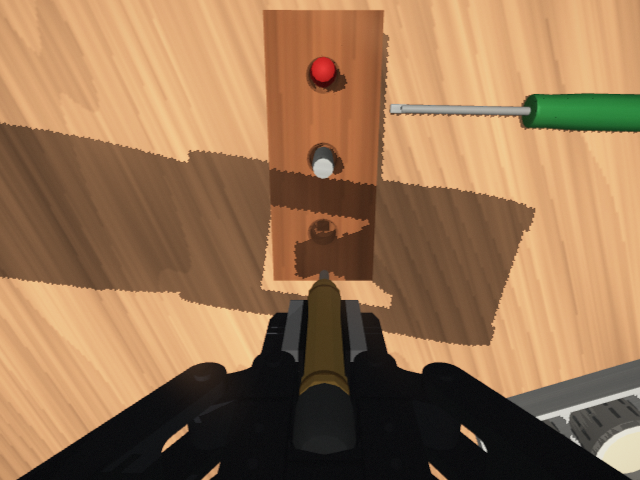

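View pics/s8.png

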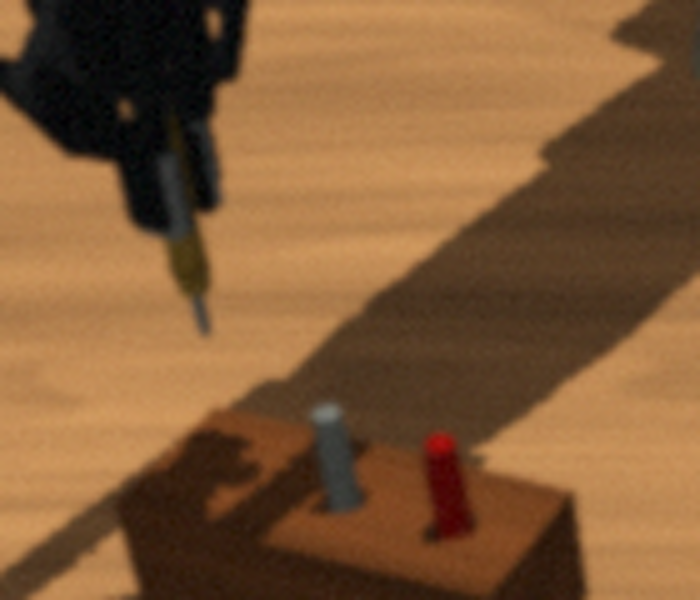

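jog_arm:
  commands:
    - {"x": -40, "y": 0, "z": -8, "yaw": 0}
    - {"x": -48, "y": 0, "z": -10, "yaw": 0}
    - {"x": -48, "y": 0, "z": -10, "yaw": 0}
    - {"x": -48, "y": 0, "z": -10, "yaw": 0}
    - {"x": -48, "y": 0, "z": -10, "yaw": 0}
    - {"x": -48, "y": 0, "z": -8, "yaw": 0}
    - {"x": -38, "y": 0, "z": -6, "yaw": 0}
    - {"x": -10, "y": 20, "z": -1, "yaw": 0}

```text
time: 9.5
tcp_pos: [0.5853, 0.086, 0.1585]
ee_rot: [0.404, -0.579, 0.58, -0.406]
wrist_force: [0.9, -0.7, -1.8]
opening: 0.15
```

jog_arm:
  commands:
    - {"x": 0, "y": 0, "z": 0, "yaw": 0}
    - {"x": 0, "y": 0, "z": 0, "yaw": 0}
    - {"x": 0, "y": 0, "z": 0, "yaw": 0}
    - {"x": 0, "y": 0, "z": 0, "yaw": 0}
    - {"x": 0, "y": 0, "z": 0, "yaw": 0}
    - {"x": 0, "y": 0, "z": 0, "yaw": 0}
    - {"x": 0, "y": 0, "z": 0, "yaw": 0}
    - {"x": 0, "y": 0, "z": 0, "yaw": 0}

```text
time: 10.3
tcp_pos: [0.584, 0.0814, 0.1575]
ee_rot: [0.404, -0.58, 0.581, -0.404]
wrist_force: [-0.8, -0.5, -1.7]
opening: 0.148
```

```bash
python3 - <<'E'
from h import *
import pickle
to([.584,.0822,.150])
w=read_camera("wrist");cv2.imwrite("pics/w9.png",w["color"])
t=read_camera("top");s=read_camera("scene");crop(s["color"],290,170,140,120,5,"pics/s9.png");pickle.dump((w,t,s),open("c9.pkl","wb"))
crop(t["color"],230,170,130,100,6,"pics/t9.png")
E
```

```text
t 10.3 tcp [0.58401816 0.08143179 0.15746414] world d [-0.01815592  0.76821454 -7.46413606] tool d [-0.7133071   7.46413906 -0.28571211] W [-0.78423203 -0.54975961 -1.72925483] op 0.1483083938725289
tool x [-3.47753521e-01 -9.37585986e-01 -8.65880723e-05] y [ 2.23561980e-04  9.43231288e-06 -9.99999975e-01] z [ 9.37585963e-01 -3.47753532e-01  2.06328459e-04]
```

View pics/w9.png

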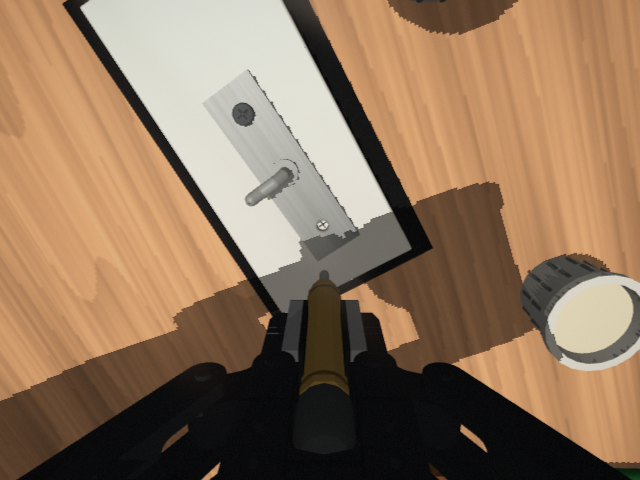

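View pics/s9.png

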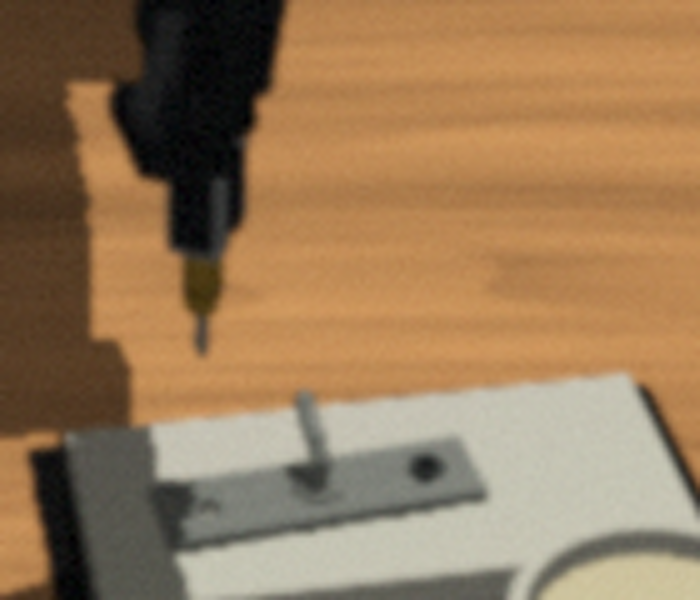

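```bash
python3 - <<'E'
from h import *
import pickle
w,t,s=pickle.load(open("c9.pkl","rb"))
crop(w["color"],280,190,90,130,5,"pics/w9c.png")
for u,v in ((322,225),(322.5,225)): print("hole w",onz(w,u,v,.023))
k=onz(w,243,114,.0315);print("screw",k,np.linalg.norm((onz(w,322,225,.023)-k)[:2]))
T=[.58402,.08143]
for e in (.051,.056,.061): print(e,"w",proj(w,[*T,.15746-e]),"s",proj(s,[*T,.15746-e]))
print("nose",proj(w,[*T,.12646]))
S=lambda u,v:(290+u/5-.4,170+v/5-.4)
print("scene tip",S(202,354),"nose",S(203,308),"hole s",onz(s,*S(206,503),.025))
print(tri(w,(324,272),s,S(202,354)))
E
```

```text
hole w [0.5828619  0.08209977 0.023     ]
hole w [0.58319559 0.08197546 0.023     ]
screw [0.56248785 0.17040822 0.0315    ] 0.09062827037505536
0.051 w (np.float64(323.6480450152964), np.float64(270.0294312543703)) s (np.float64(331.2635270588888), np.float64(240.24516804783633))
0.056 w (np.float64(323.6645296160632), np.float64(266.4192824405126)) s (np.float64(331.24768999308617), np.float64(242.35438712453688))
0.061 w (np.float64(323.6803003906049), np.float64(262.9654624899561)) s (np.float64(331.2319519550832), np.float64(244.45041743717655))
nose (np.float64(323.5739025822679), np.float64(286.26671964495677))
scene tip (330.0, 240.4) nose (330.20000000000005, 231.2) hole s [0.57548281 0.08117375 0.025     ]
(array([0.58348604, 0.07946977, 0.10542396]), np.float64(0.0009047669871212566))
```

View pics/w9c.png

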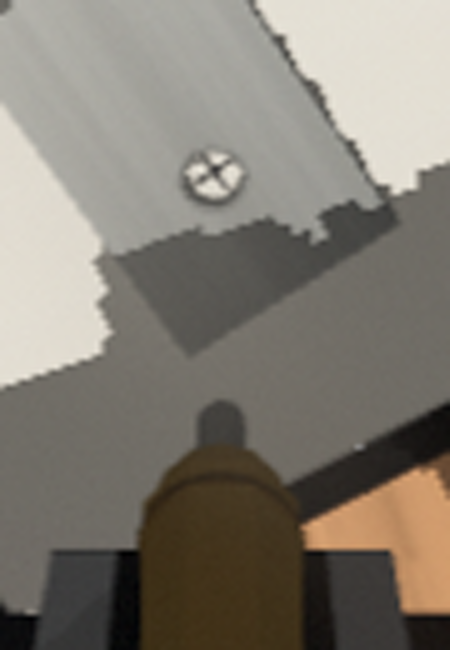

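View pics/t9.png

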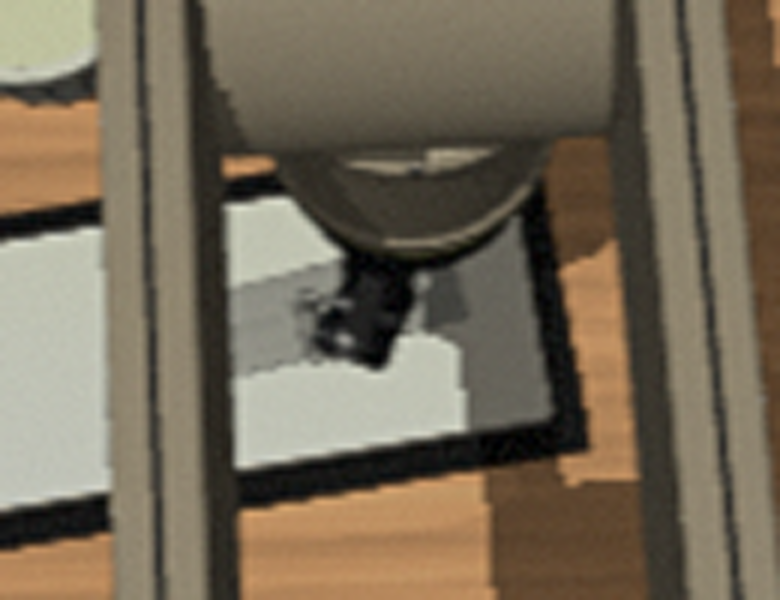

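jog_arm:
  commands:
    - {"x": -0.6, "y": 10, "z": -1.2, "yaw": 0}
    - {"x": 0, "y": 15, "z": 0, "yaw": 0}
    - {"x": 0, "y": 15, "z": 0, "yaw": 0}
    - {"x": 0, "y": 12, "z": 0, "yaw": 0}
    - {"x": 0, "y": 8, "z": 0, "yaw": 0}
    - {"x": 0, "y": 2, "z": 0, "yaw": 0}
    - {"x": 0, "y": 0, "z": 0, "yaw": 0}
    - {"x": 0, "y": 0, "z": 0, "yaw": 0}

```text
time: 11.25
tcp_pos: [0.5836, 0.0825, 0.096]
ee_rot: [0.404, -0.58, 0.581, -0.404]
wrist_force: [0.5, 0.2, -1.5]
opening: 0.147
```

jog_arm:
  commands:
    - {"x": 0, "y": 0, "z": 0, "yaw": 0}
    - {"x": 0, "y": 0, "z": 0, "yaw": 0}
    - {"x": 0, "y": 0, "z": 0, "yaw": 0}
    - {"x": 0, "y": 0, "z": 0, "yaw": 0}
    - {"x": 0, "y": 0, "z": 0, "yaw": 0}
    - {"x": 0, "y": 0, "z": 0, "yaw": 0}
    - {"x": 0, "y": 0, "z": 0, "yaw": 0}
    - {"x": 0, "y": 0, "z": 0, "yaw": 0}

```text
time: 12.05
tcp_pos: [0.583, 0.0825, 0.0953]
ee_rot: [-0.404, 0.58, -0.58, 0.404]
wrist_force: [-0.1, -0.3, -1.3]
opening: 0.147
```

```bash
python3 - <<'E'
from h import *
import pickle
to([.583,.0824,.09])
w=read_camera("wrist");t=read_camera("top");s=read_camera("scene");crop(s["color"],290,190,120,100,6,"pics/s10.png");pickle.dump((w,t,s),open("c10.pkl","wb"))
crop(w["color"],270,180,110,140,5,"pics/w10.png")
E
```

```text
t 12.05 tcp [0.58303556 0.08252477 0.09527486] world d [-0.03555822 -0.12476602 -5.27485661] tool d [0.12916979 5.27486038 0.01031256] W [-0.08799028 -0.30662747 -1.32332527] op 0.14692344661789786
tool x [-3.47607966e-01 -9.37639963e-01  3.33915712e-05] y [-6.20367179e-05 -1.26137049e-05 -9.99999998e-01] z [ 9.37639962e-01 -3.47607968e-01 -5.37834816e-05]
```

View pics/w10.png

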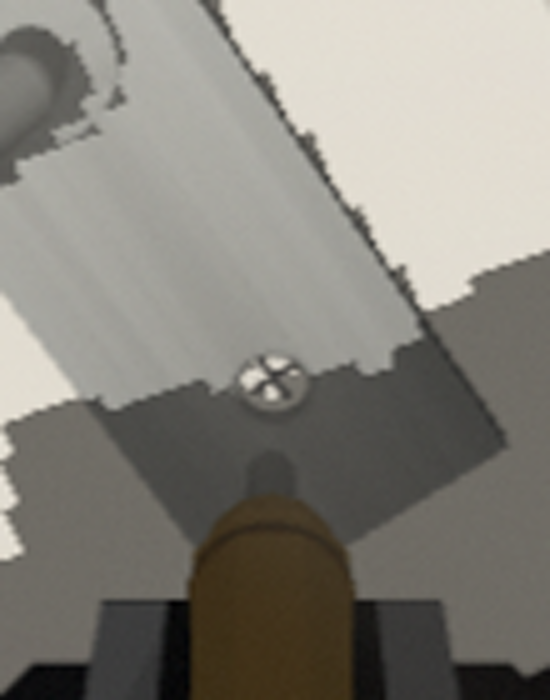

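View pics/s10.png

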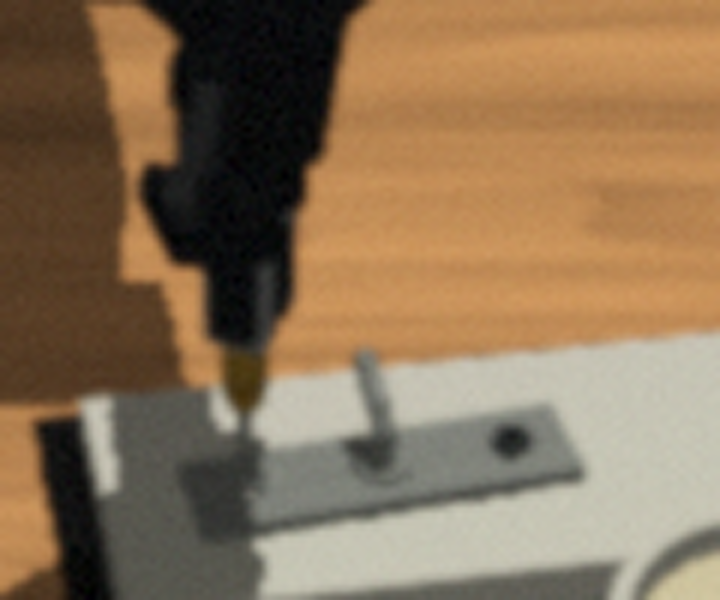

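```bash
python3 - <<'E'
from h import *
import pickle
w,t,s=pickle.load(open("c10.pkl","rb"))
u,v=270+272/5-.4,180+379/5-.4
print(u,v,"hole",onz(w,u,v,.023), "ring",onz(w,u,v+.5,.028))
R=w["extrinsics"];print(R[:3,3])
s_=read_state();p=s_["tcp_pos"]
for e in (.051,.053,.055,.057,.061): print(e,proj(w,p-[0,0,e]),proj(s,p-[0,0,e]))
xt=np.array([-.3476,-.9376,0])
# far edge of nose rim(-x side is toward camera; far side = +x?) 
for a in (-.006,.006): print("nose rim",a,proj(w,p-[0,0,.031]+a*xt))
print("scene tip px",290+243/6-.4,190+435/6-.4)
for a in (-.001,.001): print("tip rim",a,proj(w,p-[0,0,.051]+a*xt))
E
```

```text
324.0 255.4 hole [0.5832261  0.08265404 0.023     ] ring [0.58377523 0.0841112  0.028     ]
[0.6113821  0.15750277 0.23886717]
0.051 (np.float64(323.6924511571781), np.float64(270.0308422623015)) (np.float64(331.62303145336637), np.float64(265.2472792368992))
0.053 (np.float64(323.69965644107754), np.float64(268.5672073706095)) (np.float64(331.6164937144555), np.float64(266.0299033809076))
0.055 (np.float64(323.7067336195739), np.float64(267.12959498412266)) (np.float64(331.60997176001985), np.float64(266.8106379861103))
0.057 (np.float64(323.71368607901354), np.float64(265.71731722228833)) (np.float64(331.6034655329641), np.float64(267.5894898873053))
0.061 (np.float64(323.72722979967654), np.float64(262.96613317426886)) (np.float64(331.5905000339848), np.float64(269.1415727524438))
nose rim -0.006 (np.float64(323.58752761414115), np.float64(274.48604164536545))
nose rim 0.006 (np.float64(323.6370088962912), np.float64(297.8235219775553))
scene tip px 330.1 262.1
tip rim -0.001 (np.float64(323.6888148270151), np.float64(268.2354003604078))
tip rim 0.001 (np.float64(323.6960766804983), np.float64(271.8209482740313))
```

```bash
python3 - <<'E'
from h import *
import pickle
w,t,s=pickle.load(open("c10.pkl","rb"))
p=np.array([.58304,.08252,.09527]);xt=np.array([-.3476,-.9376,0])
for off in (0,.001,.002):
  print(off,"cap rim",proj(w,p+[0,0,.045]+(off-.0082)*xt),"cap top near",proj(w,p+[0,0,.064]+(off-.0082)*xt),"cap top far",proj(w,p+[0,0,.064]+(off+.0082)*xt),"nose",proj(w,p-[0,0,.031]+(off-.006)*xt))
crop(w["color"],270,250,110,200,3.5,"pics/w10b.png")
E
```

```text
0 cap rim (np.float64(323.0315211112499), np.float64(371.6149023862291)) cap top near (np.float64(322.7621058702968), np.float64(420.3304804453094)) cap top far (np.float64(322.9293877761913), np.float64(472.66538858799106)) nose (np.float64(323.60204217810394), np.float64(274.5026891070632))
0.001 cap rim (np.float64(323.0398390210887), np.float64(374.57398155962574)) cap top near (np.float64(322.77280464514024), np.float64(423.677641010463)) cap top far (np.float64(322.9390523541381), np.float64(475.68899593142305)) nose (np.float64(323.60621692155337), np.float64(276.4829433094227))
0.002 cap rim (np.float64(323.04811242453417), np.float64(377.5172276759154)) cap top near (np.float64(322.7834357080757), np.float64(427.0036175959909)) cap top far (np.float64(322.94865878331234), np.float64(478.6944111658173)) nose (np.float64(323.61037791171054), np.float64(278.4566737540848))
```

View pics/w10b.png

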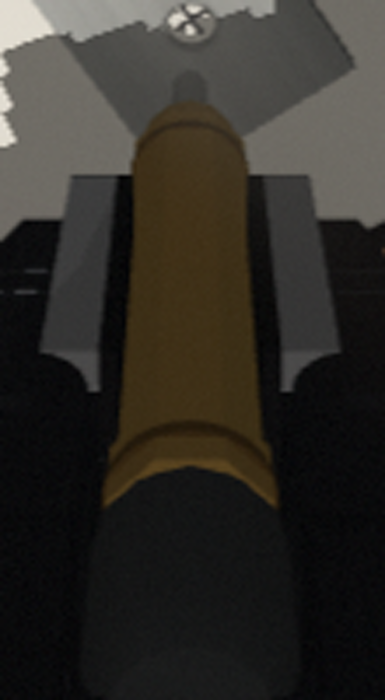

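```bash
python3 - <<'E'
from h import *
import pickle
w,t,s=pickle.load(open("c10.pkl","rb"))
p=np.array([.58304,.08252,.09527]);xt=np.array([-.3476,-.9376,0])
for dz in (0,.004,.008,.019,.03): print(dz,proj(w,p+[0,0,dz]-.011*xt),proj(w,p+[0,0,dz]-.011*xt+.0072*np.array([.9376,-.3476,0])))
E=w["extrinsics"];o=E[:3,3]-p;print("cam in tool",o@xt,o[2])
E
```

```text
0 (np.float64(323.410473800759), np.float64(293.88287357781746)) (np.float64(341.90793401431335), np.float64(293.86533526473846))
0.004 (np.float64(323.3837329431499), np.float64(298.4912210663884)) (np.float64(342.3369949047941), np.float64(298.4736556908989))
0.008 (np.float64(323.3556410461472), np.float64(303.3323979984795)) (np.float64(342.7877353696192), np.float64(303.3148251776428))
0.019 (np.float64(323.27052371938026), np.float64(318.00097089072096)) (np.float64(344.1534732112934), np.float64(317.9835067848505))
0.03 (np.float64(323.1716719946995), np.float64(335.0364416236519)) (np.float64(345.73960742912516), np.float64(335.01935152585247))
cam in tool -0.08015555513812016 0.14359716979042192
```

jog_arm:
  commands:
    - {"x": -2, "y": 4, "z": 0.1, "yaw": 0}
    - {"x": 0, "y": 0, "z": 0, "yaw": 0}
    - {"x": 0, "y": 0, "z": 0, "yaw": 0}
    - {"x": 0, "y": 0, "z": 0, "yaw": 0}
    - {"x": 0, "y": 0, "z": 0, "yaw": 0}
    - {"x": 0, "y": 0, "z": 0, "yaw": 0}
    - {"x": 0, "y": 0, "z": 0, "yaw": 0}
    - {"x": 0, "y": 0, "z": 0, "yaw": 0}

```text
time: 13.0
tcp_pos: [0.5839, 0.0843, 0.0913]
ee_rot: [0.404, -0.58, 0.58, -0.404]
wrist_force: [-1.1, 0.0, -1.7]
opening: 0.149
```

```bash
cat > look.py <<'E'
from h import *
import sys,pickle
n=sys.argv[1]
to([.584,.084,.08])
w=read_camera("wrist");s=read_camera("scene");pickle.dump((w,s),open("c%s.pkl"%n,"wb"))
crop(w["color"],290,225,70,70,8,"pics/w%s.png"%n)
crop(s["color"],310,230,50,50,10,"pics/s%s.png"%n)
E
python3 look.py 11
```

```text
t 13.0 tcp [0.58385951 0.0843467  0.09132919] world d [  0.14048678  -0.34669574 -11.3291934 ] tool d [ 0.27661068 11.32920938  0.25111508] W [-1.13096816  0.01584424 -1.69315184] op 0.14874993643909593
tool x [-3.47607211e-01 -9.37640243e-01 -3.25725225e-05] y [ 1.04423926e-04 -3.97379210e-06 -9.99999995e-01] z [ 9.37640238e-01 -3.47607213e-01  9.92933942e-05]
```

View pics/w11.png

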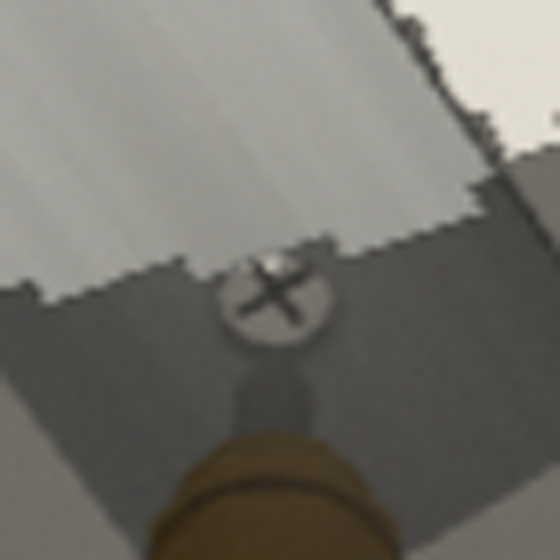

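View pics/s11.png

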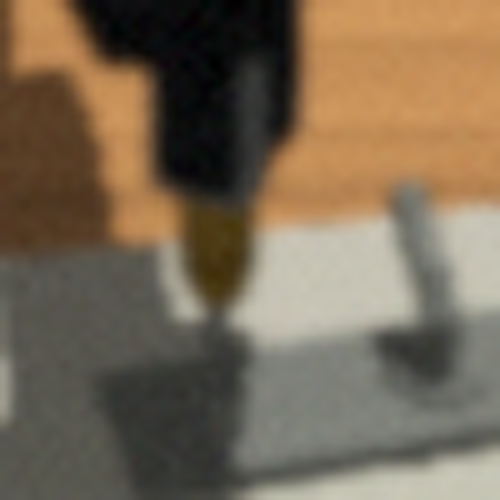

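```bash
python3 - <<'E'
from h import *
import pickle
w,s=pickle.load(open("c11.pkl","rb"))
p=np.array([.58386,.08435,.09133]);xt=np.array([-.3476,-.9376,0]);zt=np.array([.9376,-.3476,0])
H=onz(w,324.0,261.2,.023)
f=lambda q:(1e3*np.round((q-p)@xt,5),1e3*np.round((q-p)@zt,5))
print("hole",H,f(H))
for v in (278.6,279.0): print("nose c",f(onz(w,323.9,v,p[2]-.0314)+.006*xt))
for e in (20,22,24,26,28,30): print(e,f(onz(w,324.1,269.8,p[2]-.0314-e/1e3)+.001*xt))
E
```

```text
hole [0.5833764  0.08260287 0.023     ] (np.float64(1.81), np.float64(0.15))
nose c (np.float64(2.25), np.float64(0.15))
nose c (np.float64(2.46), np.float64(0.15))
20 (np.float64(1.03), np.float64(0.23))
22 (np.float64(1.85), np.float64(0.22))
24 (np.float64(2.67), np.float64(0.22))
26 (np.float64(3.5), np.float64(0.22))
28 (np.float64(4.32), np.float64(0.21000000000000002))
30 (np.float64(5.14), np.float64(0.21000000000000002))
```

jog_arm:
  commands:
    - {"x": -0.4, "y": 3, "z": 0, "yaw": 0}
    - {"x": 0, "y": 3, "z": 0, "yaw": 0}
    - {"x": 0, "y": 1.5, "z": 0, "yaw": 0}
    - {"x": 0, "y": 0, "z": 0, "yaw": 0}
    - {"x": 0, "y": 0, "z": 0, "yaw": 0}
    - {"x": 0, "y": 0, "z": 0, "yaw": 0}
    - {"x": 0, "y": 0, "z": 0, "yaw": 0}
    - {"x": 0, "y": 0, "z": 0, "yaw": 0}

```text
time: 13.9
tcp_pos: [0.5841, 0.0848, 0.084]
ee_rot: [0.404, -0.58, 0.58, -0.404]
wrist_force: [0.2, 0.0, -1.3]
opening: 0.148
```

```bash
python3 look.py 12
```

```text
t 13.9 tcp [0.58406982 0.08476892 0.08395116] world d [-0.0698215  -0.76891912 -3.95115854] tool d [0.74565268 3.95112866 0.2008726 ] W [ 0.21214545  0.025545   -1.28362615] op 0.14824667558981738
tool x [-3.47547401e-01 -9.37662409e-01 -1.01196062e-04] y [ 2.47388976e-04  1.62282962e-05 -9.99999969e-01] z [ 9.37662382e-01 -3.47547415e-01  2.26327241e-04]
```

View pics/w12.png

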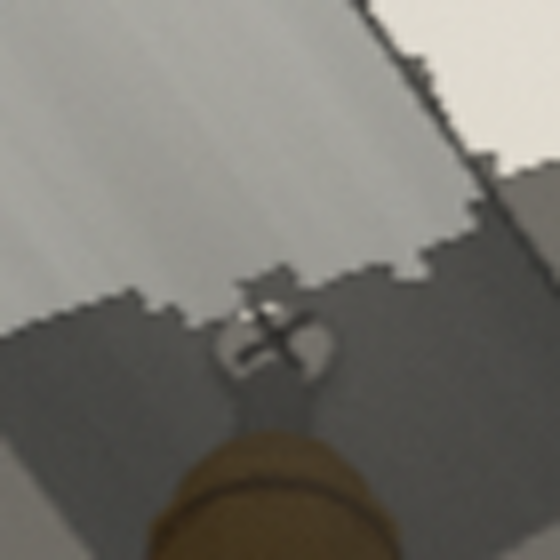

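jog_arm:
  commands:
    - {"x": 0, "y": 1, "z": 0, "yaw": 0}
    - {"x": 0, "y": 1, "z": 0, "yaw": 0}
    - {"x": 0, "y": 1, "z": 0, "yaw": 0}
    - {"x": 0, "y": 0.5, "z": 0, "yaw": 0}
    - {"x": 0, "y": 0, "z": 0, "yaw": 0}
    - {"x": 0, "y": 0, "z": 0, "yaw": 0}
    - {"x": 0, "y": 0, "z": 0, "yaw": 0}
    - {"x": 0, "y": 0, "z": 0, "yaw": 0}

```text
time: 14.8
tcp_pos: [0.584, 0.0847, 0.0804]
ee_rot: [0.404, -0.58, 0.58, -0.404]
wrist_force: [0.3, -1.3, -1.7]
opening: 0.153
```

```bash
python3 look.py 13
```

```text
t 14.8 tcp [0.58403338 0.0847369  0.08037022] world d [-0.03337703 -0.73689835 -0.37022259] tool d [0.70256146 0.37021438 0.22482587] W [ 0.25782423 -1.34273419 -1.67404953] op 0.1526428437392668
tool x [-3.47622628e-01 -9.37634527e-01 -4.72991474e-05] y [ 1.20806136e-04  5.65700220e-06 -9.99999993e-01] z [ 9.37634520e-01 -3.47622631e-01  1.11305502e-04]
```

View pics/w13.png

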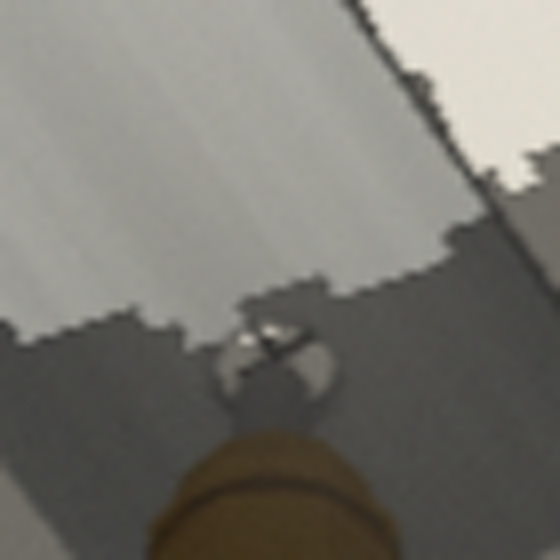

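jog_arm:
  commands:
    - {"x": 0, "y": 0.5, "z": 0, "yaw": 0}
    - {"x": 0, "y": 0.5, "z": 0, "yaw": 0}
    - {"x": 0, "y": 0.5, "z": 0, "yaw": 0}
    - {"x": 0, "y": 0, "z": 0, "yaw": 0}
    - {"x": 0, "y": 0, "z": 0, "yaw": 0}
    - {"x": 0, "y": 0, "z": 0, "yaw": 0}
    - {"x": 0, "y": 0, "z": 0, "yaw": 0}
    - {"x": 0, "y": 0, "z": 0, "yaw": 0}

```text
time: 15.7
tcp_pos: [0.584, 0.0847, 0.0788]
ee_rot: [0.404, -0.58, 0.58, -0.404]
wrist_force: [-1.1, 0.3, -1.6]
opening: 0.149
```

```bash
python3 look.py 14
```

```text
t 15.7 tcp [0.58400077 0.08474896 0.07883433] world d [-7.67725883e-04 -7.48962012e-01  1.16567406e+00] tool d [ 0.70252893 -1.16566018  0.25967313] W [-1.1396909   0.27432553 -1.60467158] op 0.14933772429083636
tool x [-3.47578798e-01 -9.37650777e-01 -2.33941613e-06] y [ 5.68532081e-05 -1.85800023e-05 -9.99999998e-01] z [ 9.37650775e-01 -3.47578798e-01  5.97664696e-05]
```

View pics/w14.png

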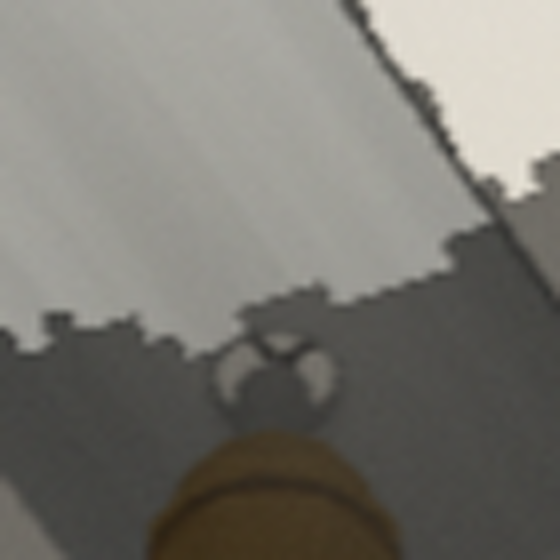

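jog_arm:
  commands:
    - {"x": 0, "y": 0.5, "z": 0, "yaw": 0}
    - {"x": 0, "y": 0, "z": 0, "yaw": 0}
    - {"x": 0, "y": 0.5, "z": 0, "yaw": 0}
    - {"x": 0, "y": 0, "z": 0, "yaw": 0}
    - {"x": 0, "y": 0, "z": 0, "yaw": 0}
    - {"x": 0, "y": 0, "z": 0, "yaw": 0}
    - {"x": 0, "y": 0, "z": 0, "yaw": 0}
    - {"x": 0, "y": 0, "z": 0, "yaw": 0}

```text
time: 16.6
tcp_pos: [0.584, 0.0847, 0.0778]
ee_rot: [0.404, -0.58, 0.58, -0.404]
wrist_force: [0.2, 0.4, -1.6]
opening: 0.148
```

jog_arm:
  commands:
    - {"x": 0, "y": 0.5, "z": 0, "yaw": 0}
    - {"x": 0, "y": 0, "z": 0, "yaw": 0}
    - {"x": 0, "y": 0.5, "z": 0, "yaw": 0}
    - {"x": 0, "y": 0, "z": 0, "yaw": 0}
    - {"x": 0, "y": 0, "z": 0, "yaw": 0}
    - {"x": 0, "y": 0, "z": 0, "yaw": 0}
    - {"x": 0, "y": 0, "z": 0, "yaw": 0}
    - {"x": 0, "y": 0, "z": 0, "yaw": 0}

```text
time: 17.4
tcp_pos: [0.5841, 0.0848, 0.0769]
ee_rot: [0.404, -0.58, 0.58, -0.404]
wrist_force: [-0.2, -0.0, 1.3]
opening: 0.149
```

```bash
python3 look.py 15
```

```text
t 17.4 tcp [0.58406488 0.08475175 0.07688228] world d [-0.06487694 -0.75175304  3.11771846] tool d [ 0.72721119 -3.11773606  0.20098709] W [-0.18409582 -0.01776101  1.33590917] op 0.14891810292713123
tool x [-3.47577137e-01 -9.37651390e-01 -7.08346949e-05] y [ 1.83076533e-04  7.68033469e-06 -9.99999983e-01] z [ 9.37651375e-01 -3.47577144e-01  1.68992457e-04]
```

View pics/w15.png

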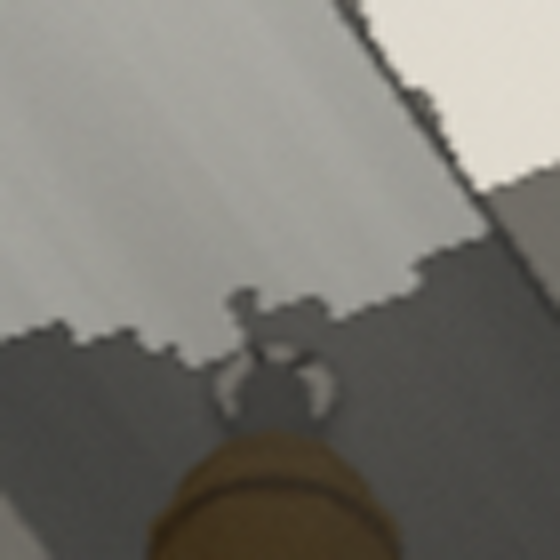

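jog_arm:
  commands:
    - {"x": 0, "y": 0.4, "z": 0, "yaw": 0}
    - {"x": 0, "y": 0.4, "z": 0, "yaw": 0}
    - {"x": 0, "y": 0.4, "z": 0, "yaw": 0}
    - {"x": 0, "y": 0.4, "z": 0, "yaw": 0}
    - {"x": 0, "y": 0.4, "z": 0, "yaw": 0}
    - {"x": 0, "y": 0, "z": 0, "yaw": 0}
    - {"x": 0, "y": 0, "z": 0, "yaw": 0}
    - {"x": 0, "y": 0, "z": 0, "yaw": 0}

```text
time: 18.3
tcp_pos: [0.5841, 0.0848, 0.075]
ee_rot: [0.404, -0.58, 0.58, -0.404]
wrist_force: [-0.5, 1.1, 4.9]
opening: 0.151
```

jog_arm:
  commands:
    - {"x": 0, "y": 0.4, "z": 0, "yaw": 0}
    - {"x": 0, "y": 0.4, "z": 0, "yaw": 0}
    - {"x": 0, "y": 0.4, "z": 0, "yaw": 0}
    - {"x": 0, "y": 0.4, "z": 0, "yaw": 0}
    - {"x": 0, "y": 0, "z": 0, "yaw": 0}
    - {"x": 0, "y": 0, "z": 0, "yaw": 0}
    - {"x": 0, "y": 0, "z": 0, "yaw": 0}
    - {"x": 0, "y": 0, "z": 0, "yaw": 0}

```text
time: 19.1
tcp_pos: [0.5842, 0.0848, 0.0736]
ee_rot: [0.404, -0.58, 0.581, -0.404]
wrist_force: [-1.4, -0.1, 6.5]
opening: 0.148
```

jog_arm:
  commands:
    - {"x": 0, "y": 0.4, "z": 0, "yaw": 0}
    - {"x": 0, "y": 0.4, "z": 0, "yaw": 0}
    - {"x": 0, "y": 0, "z": 0, "yaw": 0}
    - {"x": 0, "y": 0, "z": 0, "yaw": 0}
    - {"x": 0, "y": 0, "z": 0, "yaw": 0}
    - {"x": 0, "y": 0, "z": 0, "yaw": 0}
    - {"x": 0, "y": 0, "z": 0, "yaw": 0}
    - {"x": 0, "y": 0, "z": 0, "yaw": 0}

```text
time: 19.9
tcp_pos: [0.5843, 0.0848, 0.073]
ee_rot: [0.404, -0.58, 0.581, -0.404]
wrist_force: [-1.8, 0.4, 8.2]
opening: 0.148
```

```bash
python3 look.py 16
```

```text
t 19.9 tcp [0.58434606 0.08479327 0.07302495] world d [-0.34606495 -0.7932708   6.97505248] tool d [ 0.86188368 -6.97535972 -0.04370327] W [-1.78770469  0.36491683  8.1972811 ] op 0.1477276521141539
tool x [-3.47533485e-01 -9.37667519e-01 -3.16805470e-04] y [ 7.95999894e-04  4.28390139e-05 -9.99999682e-01] z [ 9.37667235e-01 -3.47533626e-01  7.31495254e-04]
```

View pics/w16.png

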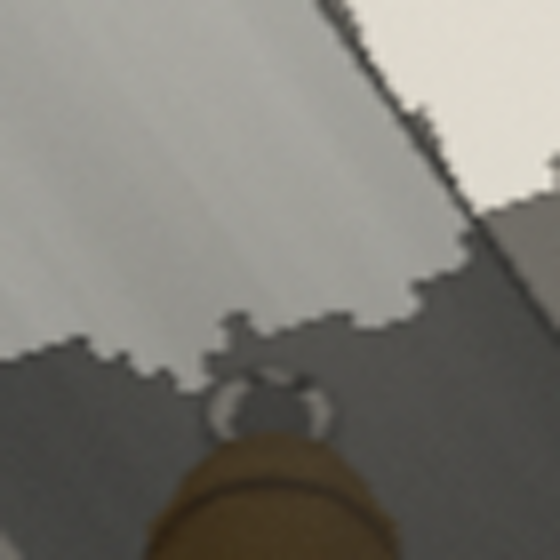

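jog_arm:
  commands:
    - {"x": 0, "y": 0.4, "z": 0, "yaw": 0}
    - {"x": 0, "y": 0.3, "z": 0, "yaw": 0}
    - {"x": 0, "y": 0, "z": 0, "yaw": 0}
    - {"x": 0, "y": 0, "z": 0, "yaw": 0}
    - {"x": 0, "y": 0, "z": 0, "yaw": 0}
    - {"x": 0, "y": 0, "z": 0, "yaw": 0}
    - {"x": 0, "y": 0, "z": 0, "yaw": 0}
    - {"x": 0, "y": 0, "z": 0, "yaw": 0}

```text
time: 20.8
tcp_pos: [0.5844, 0.0848, 0.0725]
ee_rot: [0.404, -0.58, 0.581, -0.404]
wrist_force: [-2.2, 0.1, 9.9]
opening: 0.15
```

jog_arm:
  commands:
    - {"x": 0, "y": 0.4, "z": 0, "yaw": 0}
    - {"x": 0, "y": 0, "z": 0, "yaw": 0}
    - {"x": 0, "y": 0, "z": 0, "yaw": 0}
    - {"x": 0, "y": 0, "z": 0, "yaw": 0}
    - {"x": 0, "y": 0, "z": 0, "yaw": 0}
    - {"x": 0, "y": 0, "z": 0, "yaw": 0}
    - {"x": 0, "y": 0, "z": 0, "yaw": 0}
    - {"x": 0, "y": 0, "z": 0, "yaw": 0}

```text
time: 21.6
tcp_pos: [0.5844, 0.0848, 0.0722]
ee_rot: [0.404, -0.58, 0.581, -0.404]
wrist_force: [-2.4, -0.5, 9.6]
opening: 0.148
```

jog_arm:
  commands:
    - {"x": 0, "y": 0.4, "z": 0, "yaw": 0}
    - {"x": 0, "y": 0, "z": 0, "yaw": 0}
    - {"x": 0, "y": 0, "z": 0, "yaw": 0}
    - {"x": 0, "y": 0, "z": 0, "yaw": 0}
    - {"x": 0, "y": 0, "z": 0, "yaw": 0}
    - {"x": 0, "y": 0, "z": 0, "yaw": 0}
    - {"x": 0, "y": 0, "z": 0, "yaw": 0}
    - {"x": 0, "y": 0, "z": 0, "yaw": 0}

```text
time: 22.4
tcp_pos: [0.5845, 0.0848, 0.0719]
ee_rot: [0.404, -0.58, 0.581, -0.404]
wrist_force: [-2.3, 0.3, 10.8]
opening: 0.149
```

jog_arm:
  commands:
    - {"x": 0, "y": 0.4, "z": 0, "yaw": 0}
    - {"x": 0, "y": 0, "z": 0, "yaw": 0}
    - {"x": 0, "y": 0, "z": 0, "yaw": 0}
    - {"x": 0, "y": 0, "z": 0, "yaw": 0}
    - {"x": 0, "y": 0, "z": 0, "yaw": 0}
    - {"x": 0, "y": 0, "z": 0, "yaw": 0}
    - {"x": 0, "y": 0, "z": 0, "yaw": 0}
    - {"x": 0, "y": 0, "z": 0, "yaw": 0}

```text
time: 23.2
tcp_pos: [0.5845, 0.0848, 0.0716]
ee_rot: [0.404, -0.58, 0.581, -0.404]
wrist_force: [-2.7, 0.3, 10.4]
opening: 0.147
```

jog_arm:
  commands:
    - {"x": 0, "y": 0.4, "z": 0, "yaw": 0}
    - {"x": 0, "y": 0, "z": 0, "yaw": 0}
    - {"x": 0, "y": 0, "z": 0, "yaw": 0}
    - {"x": 0, "y": 0, "z": 0, "yaw": 0}
    - {"x": 0, "y": 0, "z": 0, "yaw": 0}
    - {"x": 0, "y": 0, "z": 0, "yaw": 0}
    - {"x": 0, "y": 0, "z": 0, "yaw": 0}
    - {"x": 0, "y": 0, "z": 0, "yaw": 0}

```text
time: 24.0
tcp_pos: [0.5845, 0.0848, 0.0712]
ee_rot: [0.404, -0.58, 0.581, -0.404]
wrist_force: [-3.6, -0.6, 11.3]
opening: 0.146
```

jog_arm:
  commands:
    - {"x": 0, "y": 0.3, "z": 0, "yaw": 0}
    - {"x": 0, "y": 0, "z": 0, "yaw": 0}
    - {"x": 0, "y": 0, "z": 0, "yaw": 0}
    - {"x": 0, "y": 0, "z": 0, "yaw": 0}
    - {"x": 0, "y": 0, "z": 0, "yaw": 0}
    - {"x": 0, "y": 0, "z": 0, "yaw": 0}
    - {"x": 0, "y": 0, "z": 0, "yaw": 0}
    - {"x": 0, "y": 0, "z": 0, "yaw": 0}

```text
time: 24.8
tcp_pos: [0.5846, 0.0848, 0.071]
ee_rot: [0.403, -0.58, 0.581, -0.404]
wrist_force: [-3.4, 0.2, 12.3]
opening: 0.151
```

jog_arm:
  commands:
    - {"x": 0, "y": 0.3, "z": 0, "yaw": 0}
    - {"x": 0, "y": 0, "z": 0, "yaw": 0}
    - {"x": 0, "y": 0, "z": 0, "yaw": 0}
    - {"x": 0, "y": 0, "z": 0, "yaw": 0}
    - {"x": 0, "y": 0, "z": 0, "yaw": 0}
    - {"x": 0, "y": 0, "z": 0, "yaw": 0}
    - {"x": 0, "y": 0, "z": 0, "yaw": 0}
    - {"x": 0, "y": 0, "z": 0, "yaw": 0}

```text
time: 25.6
tcp_pos: [0.5846, 0.0848, 0.0708]
ee_rot: [0.403, -0.58, 0.581, -0.404]
wrist_force: [-4.0, 0.2, 12.5]
opening: 0.151
```

jog_arm:
  commands:
    - {"x": 0, "y": 0.3, "z": 0, "yaw": 0}
    - {"x": 0, "y": 0, "z": 0, "yaw": 0}
    - {"x": 0, "y": 0, "z": 0, "yaw": 0}
    - {"x": 0, "y": 0, "z": 0, "yaw": 0}
    - {"x": 0, "y": 0, "z": 0, "yaw": 0}
    - {"x": 0, "y": 0, "z": 0, "yaw": 0}
    - {"x": 0, "y": 0, "z": 0, "yaw": 0}
    - {"x": 0, "y": 0, "z": 0, "yaw": 0}

```text
time: 26.4
tcp_pos: [0.5847, 0.0848, 0.0706]
ee_rot: [0.403, -0.58, 0.581, -0.404]
wrist_force: [-3.9, -1.3, 13.1]
opening: 0.14
```

```bash
python3 look.py 17; python3 -c "
import pickle;from h import *
w,s=pickle.load(open('c17.pkl','rb'));crop(w['color'],270,250,110,200,3.5,'pics/w17b.png')"
```

```text
t 26.4 tcp [0.58465058 0.08480985 0.07058029] world d [-0.65058316 -0.8098537   9.41970537] tool d [ 0.98020863 -9.42068223 -0.31608251] W [-3.93966304 -1.30638203 13.09637535] op 0.13950886709046204
tool x [-3.47524722e-01 -9.37670654e-01 -5.58526510e-04] y [ 1.43890035e-03  6.23593012e-05 -9.99998963e-01] z [ 0.93766972 -0.34752516  0.00132754]
```

View pics/w17.png

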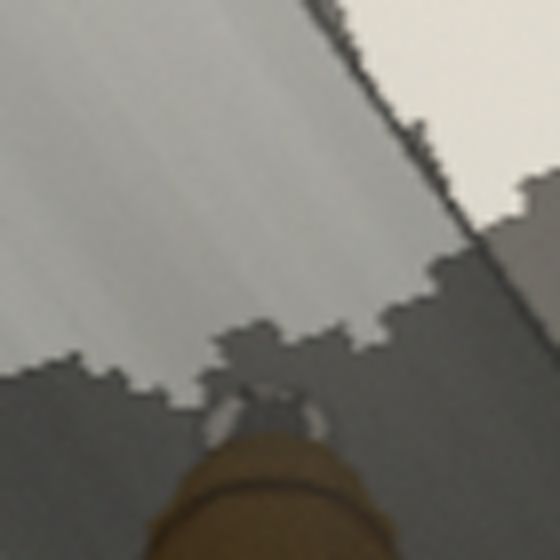

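View pics/w17b.png

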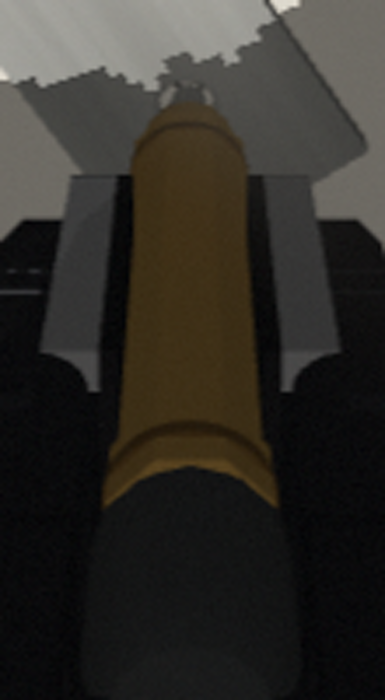

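jog_arm:
  commands:
    - {"x": 0, "y": 0.3, "z": -0.4, "yaw": 0}
    - {"x": 0, "y": 0, "z": 0, "yaw": 0}
    - {"x": 0, "y": 0, "z": 0, "yaw": 0}
    - {"x": 0, "y": 0, "z": 0, "yaw": 0}
    - {"x": 0, "y": 0, "z": 0, "yaw": 0}
    - {"x": 0, "y": 0, "z": 0, "yaw": 0}
    - {"x": 0, "y": 0, "z": 0, "yaw": 0}
    - {"x": 0, "y": 0, "z": 0, "yaw": 0}

```text
time: 27.3
tcp_pos: [0.5843, 0.0849, 0.0698]
ee_rot: [0.403, -0.58, 0.581, -0.404]
wrist_force: [-2.4, 0.5, 9.1]
opening: 0.147
```

Force fell from 13.1 to 9.1 N and the TCP dropped 0.8 mm, so the spring has snapped. I'm lifting off now.

jog_arm:
  commands:
    - {"x": 0, "y": -3, "z": 0, "yaw": 0}
    - {"x": 0, "y": -7, "z": 0, "yaw": 0}
    - {"x": 0, "y": -15, "z": 0, "yaw": 0}
    - {"x": 0, "y": -25, "z": 0, "yaw": 0}
    - {"x": 0, "y": -30, "z": 0, "yaw": 0}
    - {"x": 0, "y": -20, "z": 0, "yaw": 0}
    - {"x": 0, "y": 0, "z": 0, "yaw": 0}
    - {"x": 0, "y": 0, "z": 0, "yaw": 0}

```text
time: 28.1
tcp_pos: [0.5834, 0.0849, 0.1687]
ee_rot: [-0.404, 0.58, -0.58, 0.404]
wrist_force: [-0.8, -0.1, -2.2]
opening: 0.146
```

```bash
python3 - <<'E'
from h import *
to([.529,-.2479,.165],(.937,-.348))
w=read_camera("wrist");crop(w["color"],270,190,110,140,5,"pics/w18.png")
E
```

```text
t 28.1 tcp [0.58344251 0.08490738 0.1687334 ] world d [ -54.44250707 -332.80738343   -3.73340086] tool d [330.98141344   3.71854421  64.62318241] W [-0.83138332 -0.08294081 -2.18623364] op 0.14602465889213673
tool x [-3.47563305e-01 -9.37656518e-01 -4.90954316e-05] y [ 3.72759815e-05  3.85425446e-05 -9.99999999e-01] z [ 9.37656519e-01 -3.47563306e-01  2.15560929e-05]
yaw 0.0006379474466188191
```

View pics/w18.png

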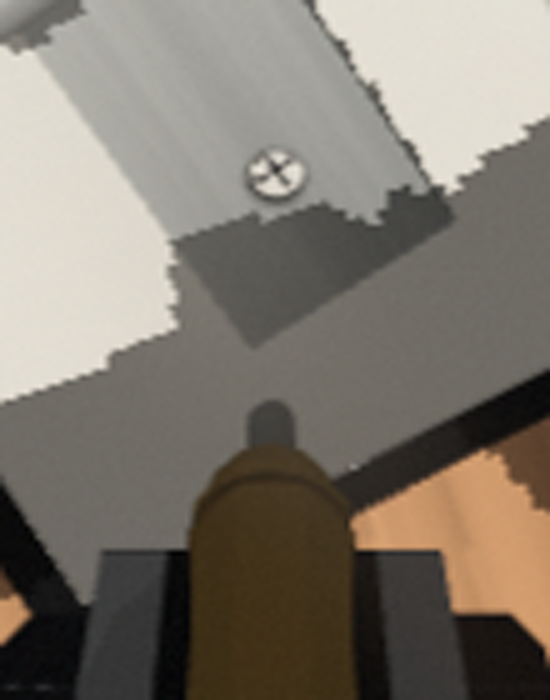

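jog_arm:
  commands:
    - {"x": 40, "y": 0, "z": 8, "yaw": 0}
    - {"x": 48, "y": 0, "z": 10, "yaw": 0}
    - {"x": 48, "y": 0, "z": 10, "yaw": 0}
    - {"x": 48, "y": 0, "z": 10, "yaw": 0}
    - {"x": 48, "y": 0, "z": 10, "yaw": 0}
    - {"x": 48, "y": 0, "z": 9, "yaw": 0}
    - {"x": 40, "y": 0, "z": 6, "yaw": 0}
    - {"x": 11, "y": 0, "z": 1.6, "yaw": 0}

```text
time: 28.95
tcp_pos: [0.5267, -0.2513, 0.1665]
ee_rot: [-0.404, 0.582, -0.58, 0.402]
wrist_force: [0.6, 1.1, -1.5]
opening: 0.145
```

jog_arm:
  commands:
    - {"x": 0, "y": 0, "z": 0, "yaw": 0}
    - {"x": 0, "y": 0, "z": 0, "yaw": 0}
    - {"x": 0, "y": 0, "z": 0, "yaw": 0}
    - {"x": 0, "y": 0, "z": 0, "yaw": 0}
    - {"x": 0, "y": 0, "z": 0, "yaw": 0}
    - {"x": 0, "y": 0, "z": 0, "yaw": 0}
    - {"x": 0, "y": 0, "z": 0, "yaw": 0}
    - {"x": 0, "y": 0, "z": 0, "yaw": 0}

```text
time: 29.75
tcp_pos: [0.5292, -0.2478, 0.169]
ee_rot: [0.404, -0.58, 0.58, -0.404]
wrist_force: [0.2, 0.6, -2.0]
opening: 0.148
```

```bash
python3 - <<'E'
from h import *
to([.529,-.2479,.0674],(.937,-.348))
w=read_camera("wrist");crop(w["color"],240,130,160,190,4,"pics/w19.png")
E
```

```text
t 29.75 tcp [ 0.52919951 -0.24781889  0.16897565] world d [-1.99508907e-01 -8.11125441e-02 -1.01575646e+02] tool d [  0.14250167 101.57562267  -0.17560365] W [ 0.24259474  0.64975178 -2.00640068] op 0.14769448306883226
tool x [-3.47449671e-01 -9.37698632e-01  2.83212879e-05] y [ 1.44390475e-04 -8.37046233e-05 -9.99999986e-01] z [ 9.37698622e-01 -3.47449662e-01  1.64477895e-04]
yaw 0.0007591341153882227
```

View pics/w19.png

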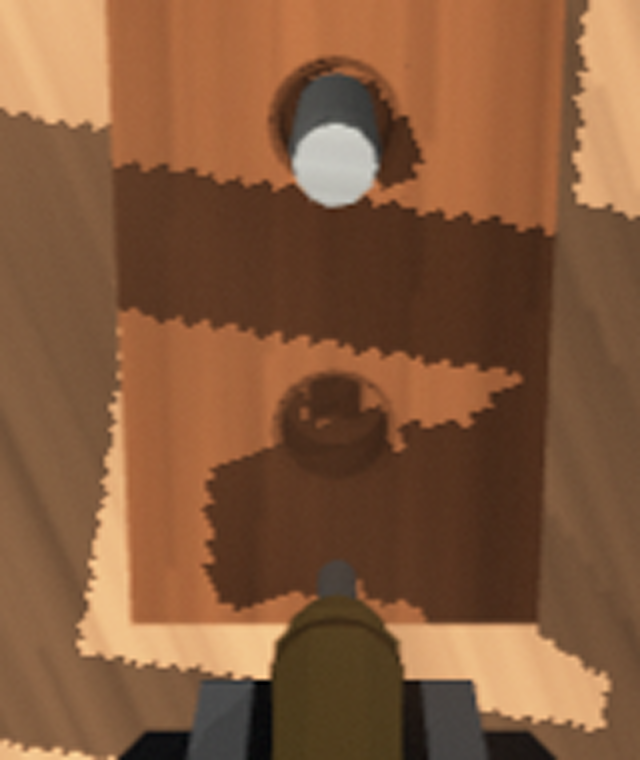

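jog_arm:
  commands:
    - {"x": 0.1, "y": 10, "z": -0.2, "yaw": 0}
    - {"x": 0, "y": 15, "z": 0, "yaw": 0}
    - {"x": 0, "y": 15, "z": 0, "yaw": 0}
    - {"x": 0, "y": 10, "z": 0, "yaw": 0}
    - {"x": 0, "y": 5, "z": 0, "yaw": 0}
    - {"x": 0, "y": 0, "z": 0, "yaw": 0}
    - {"x": 0, "y": 0, "z": 0, "yaw": 0}
    - {"x": 0, "y": 0, "z": 0, "yaw": 0}

```text
time: 30.6
tcp_pos: [0.5295, -0.2483, 0.1148]
ee_rot: [0.404, -0.58, 0.581, -0.404]
wrist_force: [0.3, 0.5, -1.1]
opening: 0.146
```

jog_arm:
  commands:
    - {"x": 0, "y": 5, "z": 0, "yaw": 0}
    - {"x": 0, "y": 5, "z": 0, "yaw": 0}
    - {"x": 0, "y": 5, "z": 0, "yaw": 0}
    - {"x": 0, "y": 5, "z": 0, "yaw": 0}
    - {"x": 0, "y": 0, "z": 0, "yaw": 0}
    - {"x": 0, "y": 0, "z": 0, "yaw": 0}
    - {"x": 0, "y": 0, "z": 0, "yaw": 0}
    - {"x": 0, "y": 0, "z": 0, "yaw": 0}

```text
time: 31.4
tcp_pos: [0.5291, -0.2481, 0.0942]
ee_rot: [0.404, -0.58, 0.581, -0.404]
wrist_force: [0.3, -1.0, -1.6]
opening: 0.148
```

```bash
python3 - <<'E'
from h import *
to([.529,-.2479,.0674],(.937,-.348))
w=read_camera("wrist");crop(w["color"],240,200,160,150,4,"pics/w20.png")
E
```

```text
t 31.4 tcp [ 0.52912617 -0.24807159  0.0942478 ] world d [ -0.12616985   0.17159042 -26.84779874] tool d [-0.11957246 26.84767976 -0.19352809] W [ 0.2568833  -0.96779544 -1.55343897] op 0.14751223949711645
tool x [-3.47566494e-01 -9.37655333e-01  9.43167781e-05] y [ 5.11529957e-04 -2.90199849e-04 -9.99999827e-01] z [ 9.37655198e-01 -3.47566386e-01  5.80502537e-04]
yaw 0.000634544959718889
```

View pics/w20.png

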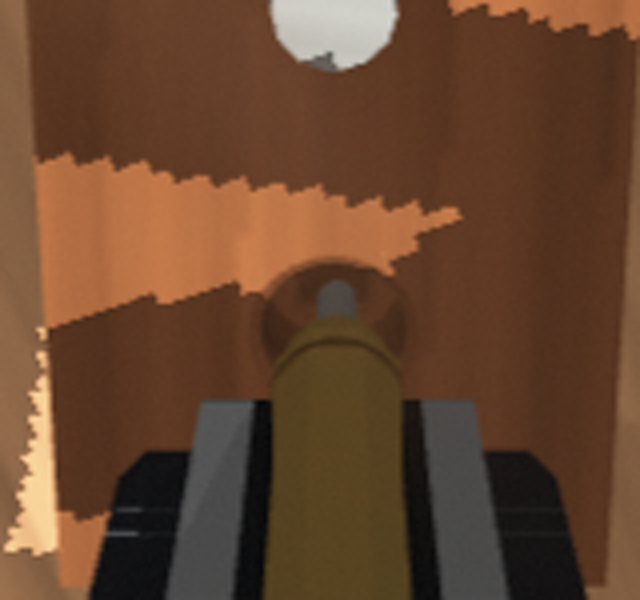

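Well lined up: the nose is entering the hole centrally. Lowering on.

jog_arm:
  commands:
    - {"x": 0, "y": 4, "z": 0, "yaw": 0}
    - {"x": 0, "y": 4, "z": 0, "yaw": 0}
    - {"x": 0, "y": 4, "z": 0, "yaw": 0}
    - {"x": 0, "y": 4, "z": 0, "yaw": 0}
    - {"x": 0, "y": 3, "z": 0, "yaw": 0}
    - {"x": 0, "y": 2, "z": 0, "yaw": 0}
    - {"x": 0, "y": 0, "z": 0, "yaw": 0}
    - {"x": 0, "y": 0, "z": 0, "yaw": 0}

```text
time: 32.25
tcp_pos: [0.529, -0.248, 0.073]
ee_rot: [0.404, -0.58, 0.58, -0.404]
wrist_force: [0.4, -0.0, -1.4]
opening: 0.149
```

jog_arm:
  commands:
    - {"x": 0, "y": 2, "z": 0, "yaw": 0}
    - {"x": 0, "y": 2, "z": 0, "yaw": 0}
    - {"x": 0, "y": 0.6, "z": 0, "yaw": 0}
    - {"x": 0, "y": 0, "z": 0, "yaw": 0}
    - {"x": 0, "y": 0, "z": 0, "yaw": 0}
    - {"x": 0, "y": 0, "z": 0, "yaw": 0}
    - {"x": 0, "y": 0, "z": 0, "yaw": 0}
    - {"x": 0, "y": 0, "z": 0, "yaw": 0}

```text
time: 33.05
tcp_pos: [0.5289, -0.248, 0.0684]
ee_rot: [0.404, -0.58, 0.58, -0.404]
wrist_force: [-0.1, -0.5, -1.1]
opening: 0.148
```

jog_arm:
  commands:
    - {"x": 0, "y": 0.4, "z": 0, "yaw": 0}
    - {"x": 0, "y": 0.4, "z": 0, "yaw": 0}
    - {"x": 0, "y": 0.2, "z": 0, "yaw": 0}
    - {"x": 0, "y": 0, "z": 0, "yaw": 0}
    - {"x": 0, "y": 0, "z": 0, "yaw": 0}
    - {"x": 0, "y": 0, "z": 0, "yaw": 0}
    - {"x": 0, "y": 0, "z": 0, "yaw": 0}
    - {"x": 0, "y": 0, "z": 0, "yaw": 0}

```text
time: 33.85
tcp_pos: [0.529, -0.248, 0.0675]
ee_rot: [0.404, -0.58, 0.58, -0.404]
wrist_force: [-0.6, 0.2, 1.8]
opening: 0.148
```

jog_arm:
  commands:
    - {"x": 0, "y": 0, "z": 0, "yaw": 0}
    - {"x": 0, "y": 0, "z": 0, "yaw": 0}
    - {"x": 0, "y": 0, "z": 0, "yaw": 0}
    - {"x": 0, "y": 0, "z": 0, "yaw": 0}
    - {"x": 0, "y": 0, "z": 0, "yaw": 0}
    - {"x": 0, "y": 0, "z": 0, "yaw": 0}
    - {"x": 0, "y": 0, "z": 0, "yaw": 0}
    - {"x": 0, "y": 0, "z": 0, "yaw": 0}
  hand: 1

```text
time: 34.65
tcp_pos: [0.5289, -0.2479, 0.0673]
ee_rot: [-0.404, 0.58, -0.58, 0.404]
wrist_force: [0.3, 0.7, 0.1]
opening: 1.0
```

jog_arm:
  commands:
    - {"x": 0, "y": 0, "z": 0, "yaw": 0}
    - {"x": 0, "y": 0, "z": 0, "yaw": 0}
    - {"x": 0, "y": 0, "z": 0, "yaw": 0}
    - {"x": 0, "y": 0, "z": 0, "yaw": 0}
    - {"x": 0, "y": 0, "z": 0, "yaw": 0}
    - {"x": 0, "y": 0, "z": 0, "yaw": 0}
    - {"x": 0, "y": 0, "z": 0, "yaw": 0}
    - {"x": 0, "y": 0, "z": 0, "yaw": 0}

```text
time: 35.45
tcp_pos: [0.5289, -0.2479, 0.0673]
ee_rot: [-0.404, 0.58, -0.58, 0.404]
wrist_force: [0.5, 0.0, 0.2]
opening: 0.995
```

```bash
python3 - <<'E'
from h import *
to([.529,-.2479,.0674],(.937,-.348))
w=read_camera("wrist");cv2.imwrite("pics/w21.png",w["color"])
E
```

```text
t 35.45 tcp [ 0.52887636 -0.24791977  0.0672639 ] world d [0.12363638 0.01976964 0.13609659] tool d [-0.06151474 -0.13610325  0.10904549] W [0.48407128 0.0216468  0.19184423] op 0.9954174484178907
tool x [-3.47567955e-01 -9.37654795e-01 -4.11018998e-05] y [-6.46855730e-05  6.78123040e-05 -9.99999996e-01] z [ 9.37654794e-01 -3.47567951e-01 -8.42221216e-05]
yaw 0.0006329879164460747
```

View pics/w21.png

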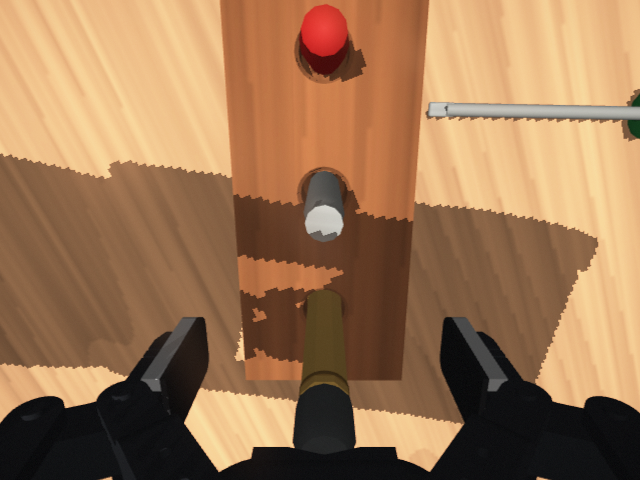

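The punch is seated upright, same as the earlier image. Retreating straight up.

jog_arm:
  commands:
    - {"x": 0, "y": -10, "z": 0, "yaw": 0}
    - {"x": 0, "y": -25, "z": 0, "yaw": 0}
    - {"x": 0, "y": -30, "z": 0, "yaw": 0}
    - {"x": 0, "y": -30, "z": 0, "yaw": 0}
    - {"x": 0, "y": -30, "z": 0, "yaw": 0}
    - {"x": 0, "y": -20, "z": 0, "yaw": 0}
    - {"x": 0, "y": 0, "z": 0, "yaw": 0}
    - {"x": 0, "y": 0, "z": 0, "yaw": 0}

```text
time: 36.3
tcp_pos: [0.5292, -0.2481, 0.213]
ee_rot: [0.404, -0.58, 0.581, -0.404]
wrist_force: [0.3, -0.1, -0.2]
opening: 1.002
```

jog_arm:
  commands:
    - {"x": 0, "y": 0, "z": 0, "yaw": 0}
    - {"x": 0, "y": 0, "z": 0, "yaw": 0}
    - {"x": 0, "y": 0, "z": 0, "yaw": 0}
    - {"x": 0, "y": 0, "z": 0, "yaw": 0}
    - {"x": 0, "y": 0, "z": 0, "yaw": 0}
    - {"x": 0, "y": 0, "z": 0, "yaw": 0}
    - {"x": 0, "y": 0, "z": 0, "yaw": 0}
    - {"x": 0, "y": 0, "z": 0, "yaw": 0}

```text
time: 37.1
tcp_pos: [0.5289, -0.248, 0.2124]
ee_rot: [0.404, -0.58, 0.58, -0.404]
wrist_force: [0.5, -0.9, 0.0]
opening: 0.998
```

```bash
python3 - <<'E'
from h import *
w=read_camera("scene");cv2.imwrite("pics/s22.png",w["color"]);print(read_state()["tcp_pos"],read_state()["wrist_force"])
E
```

```text
[ 0.52892917 -0.24796536  0.21236233] [-1.51028082  0.67948513 -0.00926525]
```

View pics/s22.png

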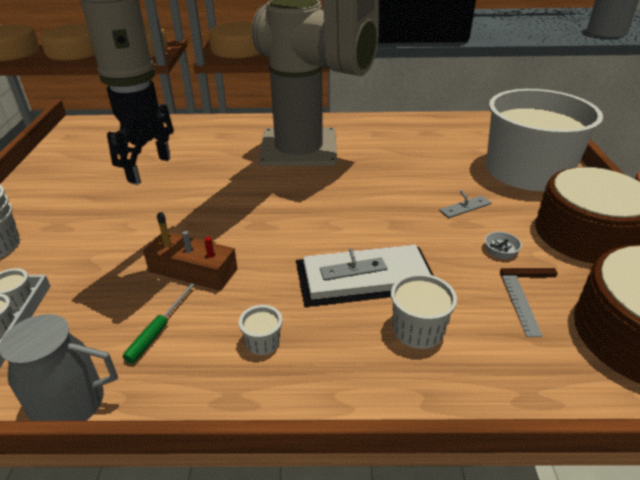

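The scene view shows the punch back upright in its hole at (163,230). Everything else is where it was, and the gripper is clear.

```bash
python3 -c "
from station import *
print(finish_job())"
```

```text
the job is handed in; nothing more can be done
None
```

The drill spot is punched and the punch is back in its hole in the block, point down. I handed the job in at about 37 s of the 61 s allowed.

- **Punching:** I set the point through the bracket's open hole and met the board at a height that means about 23 mm of point stands out. I pressed down in small steps. The wrist force reading (about 1.6 N below the true press because of the punch's weight) climbed to 13.1 N. On the next step it fell to 9.1 N and the tool dropped 0.8 mm. I took that as the snap and lifted off at once.
- **Putting back:** The punch touched the hole's floor at the same height where I had picked it up. The last wrist and scene images show it upright, the other things where they were, and the gripper open and clear.

**Checks that disagreed or were weaker:**
- The wrist camera read about 2 mm off along one direction, so I aimed by comparing the point with the pencil cross in the same image. I estimate the point was within about 0.5 mm of the cross.
- The arm gave about 0.6 mm sideways while pressing. I took back 0.4 mm of that in the same step that brought the snap.
- No punch mark could be seen in the image after lifting, so the snap is shown only by the force drop and the tool's small jump.

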